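# Check the slide cases and load the scanner deck

## Task

Lift the lids of all three slide cases right up and leave them standing upright, all open together, so that you can see what is inside: a blue slide tray, an amber one or nothing. Then hang every blue tray on a pair of pins of the scanner's loading deck, one tray to a pair, both holes over their pins and the tray fully down and flat; leave an amber tray where it is in its case. Last, shut all three lids, and leave the bottle, the dish and the tube rack undisturbed.

Things in the scene. Friction and masses are not known exactly. Their poses are not given: they have to be found in the camera images.
- case_a: One of three identical grey plastic slide cases, fixed to the bench, 112 mm (its x) by 140 mm (its y) by 62 mm high, open at the top under its hinged lid; walls and floor 4 mm. Origin: centre of the underside; -x is the front (towards the robot), +x the hinge side, z up. At the start it holds one tray, lying flat with some 10 mm of play all round, or nothing.
- lid_a (a joint): Hinge of the white lid of case_a: 0 = shut, grows as its front edge rises, 1.57 = upright, stops at 1.9 leaning back. A stiff friction hinge (0.085 N m, lid 0.1 kg): it stays at whatever angle it is left.
- lid_a_bar (a point): Middle of the yellow T-handle's round crossbar (12 mm thick, 34 mm long, along the hinge), on a stem that juts 30 mm out from the lid's front edge; 142 mm from the hinge axis. When shut it is 66 mm above the bench, 86 mm ahead (-x) of the case's centre. Its two ends can be pinched from above, fingers closing along the case's y, all round the arc: it turns between the fingers.
- lid_a_hinge (a point): Point on the hinge axis of that lid, at the middle of the case's rear (+x) top edge, 62.5 mm above the bench; the axis runs along the case's y.
- case_b: One of three identical grey plastic slide cases, fixed to the bench, 112 mm (its x) by 140 mm (its y) by 62 mm high, open at the top under its hinged lid; walls and floor 4 mm. Origin: centre of the underside; -x is the front (towards the robot), +x the hinge side, z up. At the start it holds one tray, lying flat with some 10 mm of play all round, or nothing.
- lid_b (a joint): Hinge of the white lid of case_b: 0 = shut, grows as its front edge rises, 1.57 = upright, stops at 1.9 leaning back. A stiff friction hinge (0.085 N m, lid 0.1 kg): it stays at whatever angle it is left.
- lid_b_bar (a point): Middle of the yellow T-handle's round crossbar (12 mm thick, 34 mm long, along the hinge), on a stem that juts 30 mm out from the lid's front edge; 142 mm from the hinge axis. When shut it is 66 mm above the bench, 86 mm ahead (-x) of the case's centre. Its two ends can be pinched from above, fingers closing along the case's y, all round the arc: it turns between the fingers.
- lid_b_hinge (a point): Point on the hinge axis of that lid, at the middle of the case's rear (+x) top edge, 62.5 mm above the bench; the axis runs along the case's y.
- case_c: One of three identical grey plastic slide cases, fixed to the bench, 112 mm (its x) by 140 mm (its y) by 62 mm high, open at the top under its hinged lid; walls and floor 4 mm. Origin: centre of the underside; -x is the front (towards the robot), +x the hinge side, z up. At the start it holds one tray, lying flat with some 10 mm of play all round, or nothing.
- lid_c (a joint): Hinge of the white lid of case_c: 0 = shut, grows as its front edge rises, 1.57 = upright, stops at 1.9 leaning back. A stiff friction hinge (0.085 N m, lid 0.1 kg): it stays at whatever angle it is left.
- lid_c_bar (a point): Middle of the yellow T-handle's round crossbar (12 mm thick, 34 mm long, along the hinge), on a stem that juts 30 mm out from the lid's front edge; 142 mm from the hinge axis. When shut it is 66 mm above the bench, 86 mm ahead (-x) of the case's centre. Its two ends can be pinched from above, fingers closing along the case's y, all round the arc: it turns between the fingers.
- lid_c_hinge (a point): Point on the hinge axis of that lid, at the middle of the case's rear (+x) top edge, 62.5 mm above the bench; the axis runs along the case's y.
- blue_1: One blue slide tray, about 0.12 kg: plate 84 (x) by 112 (y) by 6 mm, two 11 mm through holes at y = +45 and -45 mm (x = 0), two flat glass slides, and a middle grip fin 40 mm long (x), 14 mm thick (y), from 6 to 50 mm above the underside. Origin: centre of the underside; z up through the fin. In its case it lies 4 mm above the bench. May be absent.
- blue_2: One blue slide tray, about 0.12 kg: plate 84 (x) by 112 (y) by 6 mm, two 11 mm through holes at y = +45 and -45 mm (x = 0), two flat glass slides, and a middle grip fin 40 mm long (x), 14 mm thick (y), from 6 to 50 mm above the underside. Origin: centre of the underside; z up through the fin. In its case it lies 4 mm above the bench. May be absent.
- amber: One amber (orange) slide tray, about 0.12 kg: plate 84 (x) by 112 (y) by 6 mm, two 11 mm through holes at y = +45 and -45 mm (x = 0), two flat glass slides, and a middle grip fin 40 mm long (x), 14 mm thick (y), from 6 to 50 mm above the underside. Origin: centre of the underside; z up through the fin. In its case it lies 4 mm above the bench. May be absent; else it starts in case_c.
- pins_near (a point): Middle of the pair of brass pins nearer the robot, at the level of the deck's top, z up. The pins, 8 mm thick and 20 mm tall with the upper 8 mm tapered, stand at y = +45 and -45 mm of this point; the tray's underside rests at this point's level when fully down, either way round. A black rectangle of a tray's size marks the place.
- pins_far (a point): Middle of the pair of brass pins farther from the robot, at the level of the deck's top, z up. The pins, 8 mm thick and 20 mm tall with the upper 8 mm tapered, stand at y = +45 and -45 mm of this point; the tray's underside rests at this point's level when fully down, either way round. A black rectangle of a tray's size marks the place.
- deck: Fixed white and aluminium loading deck of a slide scanner, 230 mm (x) by 150 mm (y), top 25 mm above the bench, with two pairs of pins 116 mm apart along x and a housing 50 mm high at its +x end (from 115 to 135 mm). Origin: centre of the underside.
- oil_bottle: Bystander: small brown dropper bottle, 36 mm across, 75 mm tall, origin centre of underside. Leave alone.
- dish: Bystander: closed clear culture dish, 90 mm across, 16 mm high, origin centre of underside. Leave alone.
- tube_rack: Bystander: blue tube rack, 70 by 150 by 57 mm, origin centre of underside. Leave alone.
Not all that is in view belongs to the job. Leave any black look-alike of the case_c alone.

How it is judged:
On the way, in this order (a step that is already met when the one before it is completed fails the run):
1. all three lids stand open at the same time (each raised at least 1.3 rad) (value of joint each of lid_a, lid_b, lid_c above 1.3 rad), for 0.3 s.
2. every blue tray is fully down on a pair of pins and the fingers have let go of it (((horizontal distance between blue_1 and pins_near below 0.004 m and z of blue_1 in the frame of pins_near between -0.003 and 0.003 m and angle between the y axis of blue_1 and the y axis of pins_near, either way round below 0.08 rad and angle between blue_1's own z axis and vertical below 0.06 rad) or (horizontal distance between blue_1 and pins_far below 0.004 m and z of blue_1 in the frame of pins_far between -0.003 and 0.003 m and angle between the y axis of blue_1 and the y axis of pins_far, either way round below 0.08 rad and angle between blue_1's own z axis and vertical below 0.06 rad)) and ((horizontal distance between blue_2 and pins_near below 0.004 m and z of blue_2 in the frame of pins_near between -0.003 and 0.003 m and angle between the y axis of blue_2 and the y axis of pins_near, either way round below 0.08 rad and angle between blue_2's own z axis and vertical below 0.06 rad) or (horizontal distance between blue_2 and pins_far below 0.004 m and z of blue_2 in the frame of pins_far between -0.003 and 0.003 m and angle between the y axis of blue_2 and the y axis of pins_far, either way round below 0.08 rad and angle between blue_2's own z axis and vertical below 0.06 rad)) and contact force between the fingers and blue_1 below 0.2 N and contact force between the fingers and blue_2 below 0.2 N), for 0.3 s.
At the end, for the whole second after the job is handed in: Every blue tray present lies flat and fully down on a pair of pins (centre within 4 mm of the pair's middle, underside within 3 mm of the deck, within 0.08 rad of square) and at rest; all three lids are shut (under 0.08 rad); an amber tray is in the case in which it started (((horizontal distance between blue_1 and pins_near below 0.004 m and z of blue_1 in the frame of pins_near between -0.003 and 0.003 m and angle between the y axis of blue_1 and the y axis of pins_near, either way round below 0.08 rad and angle between blue_1's own z axis and vertical below 0.06 rad) or (horizontal distance between blue_1 and pins_far below 0.004 m and z of blue_1 in the frame of pins_far between -0.003 and 0.003 m and angle between the y axis of blue_1 and the y axis of pins_far, either way round below 0.08 rad and angle between blue_1's own z axis and vertical below 0.06 rad)) and ((horizontal distance between blue_2 and pins_near below 0.004 m and z of blue_2 in the frame of pins_near between -0.003 and 0.003 m and angle between the y axis of blue_2 and the y axis of pins_near, either way round below 0.08 rad and angle between blue_2's own z axis and vertical below 0.06 rad) or (horizontal distance between blue_2 and pins_far below 0.004 m and z of blue_2 in the frame of pins_far between -0.003 and 0.003 m and angle between the y axis of blue_2 and the y axis of pins_far, either way round below 0.08 rad and angle between blue_2's own z axis and vertical below 0.06 rad)) and value of joint each of lid_a, lid_b, lid_c below 0.08 rad and x of amber in the frame of case_c between -0.03 and 0.03 m and y of amber in the frame of case_c between -0.03 and 0.03 m and z of amber in the frame of case_c below 0.02 m and linear speed of each of blue_1, blue_2 below 0.02 m/s); the robot touches nothing.
It fails at once if the bottle was moved more than 30 mm (distance of oil_bottle from where it was at the start of the episode above 0.03 m).
It fails at once if the dish was moved more than 30 mm (distance of dish from where it was at the start of the episode above 0.03 m).
It fails at once if the tube rack was moved more than 30 mm (distance of tube_rack from where it was at the start of the episode above 0.03 m).
It fails at once if the amber tray was lifted out of its case (height (world z) of amber above 0.075 m).
Of blue_1, blue_2, amber only 2 to 3 are there at a start; the rules pass over those that are not, and their reading is None.
At some moment in a run one of blue_1, blue_2 may be knocked a few centimetres aside while the robot is not near it.
Once in a run the grip may slacken for a moment while it holds something.
It also fails if it takes over 210 s, if anything falls off the work surface, if the arm or the gripper's body presses on something with over 40 N, if the wrist force passes 120 N, or if a joint passes its speed limit or range.

## Robot

A 6-joint arm with a two-finger parallel gripper is mounted at the origin on the work surface. World frame = base frame: x ahead of the robot, y to its left, z up, the work surface at z = 0. Lengths are in m, angles in rad, forces in N, time in s.
With the tool pointing down it reaches from about 0.275 to 0.975 m from the base axis. Payload 8.4 kg.
Tool frame: the origin (TCP) lies on the centre line of the jaws, within the pads' length; the fingertips stand 22 mm ahead of it and the grasp point (between the pads) lies 3 mm ahead of it; z points along the fingers, y is the line along which they close (so a half turn about z gives the same grasp; the last joint's range is limited). The gripper opens to 92 mm and grips with 3 to 60 N. Pads are 20 mm wide; open, the fingers measure 128 mm over their backs; the gripper's body (75 mm by 189 mm) begins 69 mm behind the grasp point.
Start: joints at [-0.002, 0.353, 1.633, -0, 1.155, -0.002], TCP at [0.625, -0, 0.237] pointing down, gripper open.
Joint ranges: [-2.63, 2.63], [-0.92, 2.1], [0.06, 2.66], [-1.3, 4.44], [0, 2.69], [-3.02, 3.02]. Speed limits (rad/s): [2.22, 2.22, 2.79, 3.14, 3.14, 3.14].

## Interface

Orientations are given as a 3x3 rotation matrix whose columns are the frame's x, y, z axes.
In Python, from cell import * gives the robot as it stands.
- The arm moves only by the tool jog_arm, never from a script. Its argument "plan" is a list that holds one entry, the list of rows, each a list of 7 numbers: the shift along the tool's x, y, z scaled (see below), then the turn, a rotation vector about the tool's x, y, z scaled (see below), then the finger opening in mm, from 0 to 91.9. In form: [[[tx, ty, tz, wx, wy, wz, fingers], ...]]. A call has 1 to 10 rows; each row shifts and turns the commanded pose from where the row before left it, along the tool's axes as they then stand; what a row does not reach is not made up. The controller multiplies each number of a shift by 10 cm and each number of a turn by pi rad. A row lasts 1/10 s, in which the tool goes at most 50 mm and 8.59 degrees, less where a joint would pass 70% of its speed; a pose out of reach is approached as far as the arm can. A call with a number of a shift or a turn outside -1 to 1 is refused whole. A call with a gripper value outside its range is refused whole. The fingers move at their own pace and stop on an object; the grip force is fixed at half the most. Time passes only in rows, so rows that do not move let the fingers close. It gives the time, the measured TCP pose, the force, the opening and the grip force at its end, in the units of the state.
- get_obs(): the state, without advancing time (a new reading comes with each control period).
- snapshot(name): name is "scene" or "side" or "wrist"; returns the picture (400x640x3 uint8, blue, green, red); there is no depth.
- camera_model(name): a dict with "mtx" (3x3 intrinsics, pixels), "distortion" ([k1, k2, p1, p2, k3] as OpenCV has them; the pictures are not rectified), "position" and "orientation" of the camera in the world; the wrist camera has in their place "hand_eye" (4x4, takes a point from camera to tool coordinates, whose origin is the TCP and whose axes are the flange's). Camera axes: x right, y down, z forward; pixel columns grow to the right and rows downward; lengths in m; the calibration is good to about 2 mm. A picture is of the moment at which its call begins: read the wrist's pose just before it. camera_model takes no time and is no camera call.
- job_done(): hands the job in; it is judged then, once.
The state is a dict: "time_s": time; "q": joint angles; "qvel": joint speeds; "joint_torque": joint torques, N m; "tcp_pos": TCP position; "tcp_rot": TCP orientation; "ft_force": force on the tool from outside, world axes, zero at the start; "torque": the same for the moment, N m; "finger_gap": opening from 0.0 (shut) to 1.0 (fully open); "grip_force": force on a finger pad.
Only numpy, scipy, OpenCV 4.12 (cv2) and the standard library are available. Lean on these libraries where they do the work, as an engineer would, in place of code of your own. Each camera call takes 0.05 s, during which the arm holds its last target. There are 200 camera calls.

## Working session

There is one attempt and no reset: what is moved stays moved. The work goes in short steps, Python scripts to look and compute and a tool call to move; the robot and the scene stay as the last step left them, time stands still between calls to the robot, and variables do not carry over. Pictures are saved under pics/ and viewed, at most 14 in all, crops included, and the job is handed in when it is done.

Besides the shell and the picture viewer there is one more tool, called after ">>>" in YAML: its name, and indented under it one key for each argument. jog_arm: Moves the arm, as the interface text tells. Shifts and turns lie within -1 to 1; 1 stands for 10 cm of shift or pi rad of turn. Its arguments: {"type":"object","properties":{"plan":{"type":"array","items":{"type":"array","items":{"type":"array","items":{"type":"number"}}}}},"required":["plan"]}

```bash
ls; mkdir -p pics
python3 - <<'E'
from cell import *
import cv2
o=get_obs(); print(o)
for n in("scene","side","wrist"):
    cv2.imwrite(f"pics/{n}0.png",snapshot(n)); print(n,camera_model(n))
E
```

```text
pics
{'time_s': 0.0, 'q': array([-2.42258117e-03,  3.53641737e-01,  1.63412403e+00, -5.09194797e-05,
        1.15519691e+00, -2.37645457e-03]), 'qvel': array([-0.00128537,  0.00209988,  0.00129731,  0.0010443 , -0.00068464,
        0.0005769 ]), 'joint_torque': array([-2.43486713e-03, -5.93846583e+01, -3.34216332e+01,  6.94100303e-02,
        2.34022352e-02, -1.15005114e-04]), 'tcp_pos': array([ 6.24538528e-01, -2.87115445e-05,  2.35872003e-01]), 'tcp_rot': array([[ 2.55068757e-05,  9.99999061e-01, -1.37013475e-03],
       [ 9.99999999e-01, -2.55661797e-05, -4.32658000e-05],
       [-4.33007885e-05, -1.37013365e-03, -9.99999060e-01]]), 'ft_force': array([ 0.42696067,  0.10552023, -0.13896816]), 'torque': array([-0.04049609,  0.03850604,  0.04684797]), 'grip_force': 0.0, 'finger_gap': 0.9997905280060096}
scene {'mtx': array([[499.45203077,   0.        , 315.06562345],
       [  0.        , 499.45203077, 194.67977903],
       [  0.        ,   0.        ,   1.        ]]), 'distortion': array([-0.12060409,  0.        ,  0.        ,  0.        ,  0.        ]), 'position': array([1.4622955
[... 569 characters left out ...]
    [-0.11155041,  0.66532291, -0.73817473],
       [ 0.00394415, -0.74250852, -0.66982501]])}
wrist {'mtx': array([[285.1114271 ,   0.        , 320.37502233],
       [  0.        , 285.1114271 , 203.25173436],
       [  0.        ,   0.        ,   1.        ]]), 'distortion': array([0.00678757, 0.        , 0.        , 0.        , 0.        ]), 'hand_eye': array([[-5.23696433e-04, -9.55817876e-01, -2.93959036e-01,
         8.35885758e-02],
       [ 9.99999784e-01, -6.17131086e-04,  2.25094641e-04,
         1.09347532e-03],
       [-3.96560741e-04, -2.93958854e-01,  9.55817992e-01,
        -1.46988300e-01],
       [ 0.00000000e+00,  0.00000000e+00,  0.00000000e+00,
         1.00000000e+00]])}
```

View pics/scene0.png

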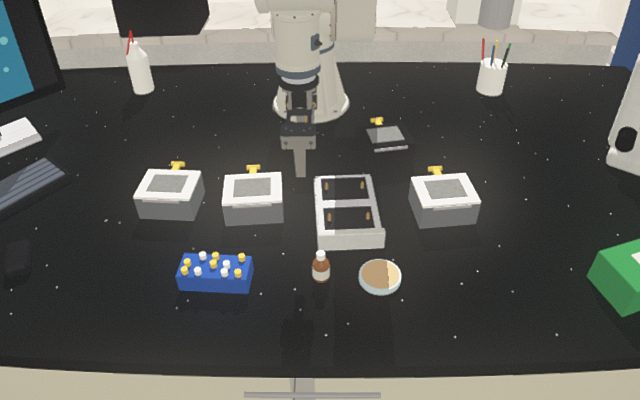

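View pics/side0.png

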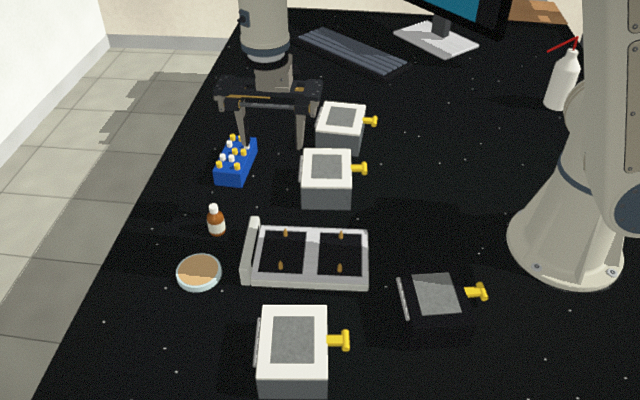

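View pics/wrist0.png

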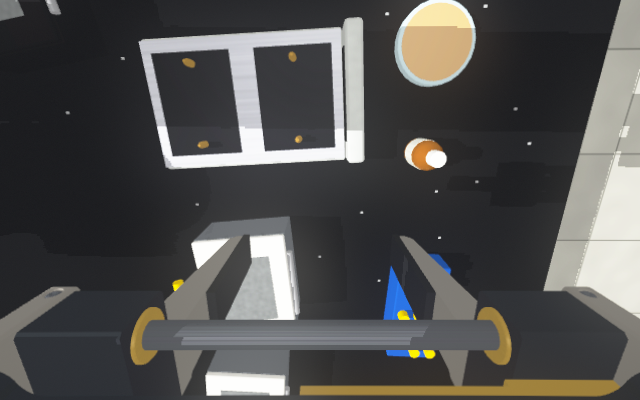

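```bash
cat > h.py <<'E'
from cell import *
import cv2, numpy as np
def cam(n,o=None):
    m=camera_model(n)
    if n=="wrist":
        o=o or get_obs(); T=np.eye(4); T[:3,:3]=o["tcp_rot"]; T[:3,3]=o["tcp_pos"]
        T=T@m["hand_eye"]; R,p=T[:3,:3],T[:3,3]
    else: R,p=m["orientation"],m["position"]
    return m["mtx"],m["distortion"],R,p
def ray(c,uv):
    u=cv2.undistortPoints(np.array(uv,float).reshape(-1,1,2),c[0],c[1])[:,0]
    d=np.c_[u,np.ones(len(u))]@c[2].T
    return c[3],d
def plane(c,uv,z):
    p,d=ray(c,uv); return p+d*((z-p[2])/d[:,2])[:,None]
def proj(c,P):
    P=np.array(P,float).reshape(-1,3)
    q=(P-c[3])@c[2]
    return cv2.projectPoints(q,np.zeros(3),np.zeros(3),c[0],c[1])[0][:,0]
def shot(n,name=None):
    o=get_obs(); im=snapshot(n)
    if name: cv2.imwrite(f"pics/{name}.png",im)
    return im,cam(n,o)
def blobs(mask,amin=20):
    n,l,s,ce=cv2.connectedComponentsWithStats(mask.astype(np.uint8))
    return [(ce[i],s[i]) for i in range(1,n) if s[i,4]>=amin],l
def hsv(im,lo,hi): return cv2.inRange(cv2.cvtColor(im,cv2.COLOR_BGR2HSV),np.array(lo),np.array(hi))>0
E
python3 - <<'E'
from h import *
np.set_printoptions(precision=4,suppress=True)
for n in("scene","side"):
    im=cv2.imread(f"pics/{n}0.png"); c=cam(n)
    print(n)
    for ce,s in blobs(hsv(im,(20,150,120),(35,255,255)),15)[0]:
        print("y",ce,s,plane(c,ce,.066)[0])
    m=hsv(im,(0,0,150),(179,40,255))
    cs,_=cv2.findContours(m.astype(np.uint8),cv2.RETR_EXTERNAL,cv2.CHAIN_APPROX_NONE)
    for k in cs:
        if 700<cv2.contourArea(k)<9000 and n:
            P=plane(c,k[:,0].astype(float),.067)
            if P[:,0].min()<.2 or P[:,0].max()>1.1: continue
            r=cv2.minAreaRect((P[:,:2]*1000).astype(np.float32)); print("w",k[:,0].mean(0),r)
    # pins: brown
    for ce,s in blobs(hsv(im,(8,90,70),(20,255,255)),8)[0]: print("p",ce,s[2:],plane(c,ce,.037)[0])
E
```

```text
scene
w [344.9684 216.6912] ((619.0277099609375, 96.28663635253906), (284.8415222167969, 149.05763244628906), 2.1325693130493164)
w [444.75   190.9302] ((540.0597534179688, 331.9241943359375), (130.0972137451172, 143.798828125), 6.500683307647705)
w [251.977  189.4023] ((532.1588745117188, -130.413330078125), (130.49072265625, 141.94593811035156), 5.057877540588379)
w [167.1856 185.3832] ((514.5986938476562, -343.6440734863281), (145.2849884033203, 129.9992218017578), 86.1932601928711)
p [314.3333 104.1111] [3 6 9] [0.0677 0.0111 0.037 ]
p [306.     118.5714] [ 3  6 14] [ 0.1562 -0.0125  0.037 ]
p [361.64 184.8 ] [ 4  8 25] [0.4796 0.1367 0.037 ]
p [326.05 186.15] [ 3  7 20] [0.4845 0.0475 0.037 ]
p [329.     216.8182] [ 3  8 22] [0.5991 0.0542 0.037 ]
p [367.5    215.6923] [ 4  8 26] [0.5956 0.1439 0.037 ]
p [320.3687 264.8268] [ 18  14 179] [0.7494 0.0354 0.037 ]
p [376.4 261.4] [ 7  3 10] [0.74   0.1534 0.037 ]
p [367.6667 279.4167] [16 17 36] [0.7898 0.1319 0.037 ]
p [387.625 276.5  ] [2 8 8] [0.7822 0.1732 0.037 ]
p [320.7778 280.8519] [15  4 27] [0.7934 0.0365 0.037 ]
p [383.73
[... 1297 characters left out ...]
3.79    25.8292] ((830.7251586914062, -932.4310913085938), (158.20791625976562, 426.4915466308594), 10.000548362731934)
p [535.4545  11.8522] [  59   25 1089] [-0.1916 -1.2625  0.037 ]
p [299.2174  88.8696] [ 9  5 23] [ 0.6519 -0.528   0.037 ]
p [233.7647  96.2941] [11  4 17] [ 0.8338 -0.465   0.037 ]
p [215.1236 218.1236] [ 17  14 178] [0.754  0.0352 0.037 ]
p [218.2059 233.5   ] [16  8 34] [0.7356 0.0793 0.037 ]
p [284.9333 233.    ] [ 5  8 30] [0.598  0.0616 0.037 ]
p [340.7083 235.0833] [ 4  8 24] [0.4826 0.0542 0.037 ]
p [197.6013 269.5692] [ 40  30 903] [0.7507 0.1796 0.037 ]
p [279.9429 265.0571] [ 5  9 35] [0.5937 0.1491 0.037 ]
p [339.2353 267.7353] [ 5 10 34] [0.4783 0.1425 0.037 ]
```

>>> jog_arm:
  plan:
    - [[0,0,0,0,0,-0.044,60],[0,0,0,0,0,-0.044,60],[0,0,0,0,0,-0.044,60],[0,0,0,0,0,-0.044,60],[0,0,0,0,0,-0.044,60],[0,0,0,0,0,-0.044,60],[0,0,0,0,0,-0.044,60],[0,0,0,0,0,-0.044,60],[0,0,0,0,0,-0.044,60],[0,0,0,0,0,-0.044,60]]

```text
time_s: 1.15
tcp_pos: [0.6248, 0.0, 0.2363]
tcp_rot: [[-0.983, 0.182, -0.001], [0.182, 0.983, 0.0], [0.001, -0.0, -1.0]]
ft_force: [0.7, 1.0, 0.1]
finger_gap: 0.649
grip_force: 0.0
```

>>> jog_arm:
  plan:
    - [[0,0,0,0,0,-0.044,60],[0,0,0,0,0,-0.044,60],[0,0,0,0,0,0,60],[0.376,-0.243,0,0,0,0,60],[0.376,-0.243,0,0,0,0,60],[0.376,-0.243,0,0,0,0,60],[0.376,-0.243,0,0,0,0,60],[0.376,-0.243,0,0,0,0,60],[0,0,0,0,0,0,60],[0,0,0,0,0,0,60]]

```text
time_s: 2.15
tcp_pos: [0.4483, -0.138, 0.2369]
tcp_rot: [[-0.997, -0.083, 0.001], [-0.083, 0.997, -0.0], [-0.001, -0.0, -1.0]]
ft_force: [0.8, 0.2, -0.5]
finger_gap: 0.657
grip_force: 0.0
```

Run:
```python
from h import *
np.set_printoptions(precision=4,suppress=True)
o=get_obs();print(o["tcp_pos"],o["tcp_rot"],o["q"],o["time_s"])
im,c=shot("wrist","w1")
print(proj(c,[[.448,-.1375,.066],[.430,-.3366,.066],[.457,.3227,.066]]))
for ce,s in blobs(hsv(im,(20,150,120),(35,255,255)),15)[0]: print("y",ce,s,plane(c,ce,.066)[0])
for ce,s in blobs(hsv(im,(8,90,70),(20,255,255)),8)[0]: print("p",ce,s,plane(c,ce,.035)[0])
```

```text
[ 0.4483 -0.138   0.2369] [[-0.9966 -0.0826  0.001 ]
 [-0.0826  0.9966 -0.    ]
 [-0.001  -0.0001 -1.    ]] [-0.3021  0.1064  1.9552  0.0003  1.0791 -1.9558] 2.15
[[320.9151 190.0653]
 [143.8587 160.1105]
 [708.2208 228.3214]]
y [146.0672 166.7802] [127 151  38  37 819] [ 0.4373 -0.3349  0.066 ]
y [323.2991 195.7508] [308 183  31  33 642] [ 0.4545 -0.1342  0.066 ]
y [529.0588 221.9706] [524 219  11   8  34] [0.4666 0.1116 0.066 ]
y [198.2792 341.4177] [191 307  19  57 419] [ 0.6746 -0.287   0.066 ]
y [442.4275 341.7964] [432 307  18  57 393] [0.6476 0.0457 0.066 ]
y [415.6159 387.6431] [ 230  368  333   28 3486] [0.7312 0.0237 0.066 ]
y [311.0935 377.7477] [307 371   9  14 107] [ 0.7257 -0.1286  0.066 ]
p [461.0811 220.7568] [456 216  11  10  74] [0.4821 0.0485 0.035 ]
p [529.1084 222.3735] [523 218  14   9  83] [0.477  0.1368 0.035 ]
p [210.5641 312.7692] [204 308  12  12  39] [ 0.652 -0.281  0.035]
p [432.5135 315.4189] [426 309  15  16  74] [0.6299 0.0403 0.035 ]
p [444.6    319.4667] [442 313   6  14  15] [0.6353 0.0592 0.035 ]
p [207.1111 317.4444] [205 316   5   5   9] [ 0.6605
[... 915 characters left out ...]
 379  23   1  23] [0.7429 0.111  0.035 ]
p [485.55 379.05] [477 379  19   2  20] [0.7398 0.1461 0.035 ]
p [521. 379.] [497 379  49   1  49] [0.7348 0.201  0.035 ]
p [434.9091 384.5909] [425 381  18   6  22] [0.758  0.0694 0.035 ]
p [557.0556 387.2778] [551 380  12  14  18] [0.7461 0.262  0.035 ]
p [305.375  393.0625] [302 391   9   4  16] [ 0.793  -0.1339  0.035 ]
p [326.48 393.2 ] [321 391  13   4  25] [ 0.7904 -0.1001  0.035 ]
p [244.3704 394.5926] [236 393  17   3  27] [ 0.8042 -0.2314  0.035 ]
p [275.     393.5833] [271 392   8   3  12] [ 0.7981 -0.1824  0.035 ]
p [423.5714 394.9341] [383 394  85   2  91] [0.7807 0.0555 0.035 ]
p [489.5 395. ] [486 395   8   1   8] [0.7715 0.1604 0.035 ]
```

View pics/w1.png

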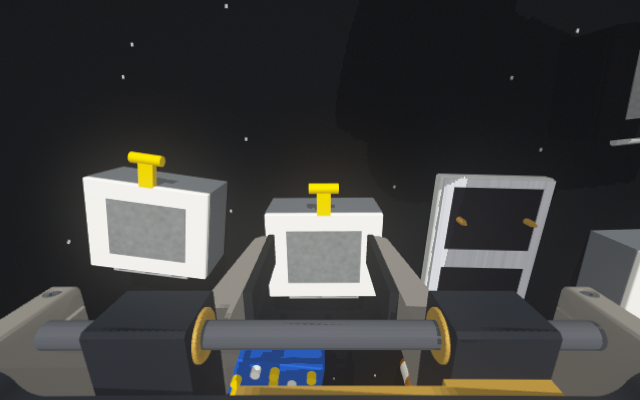

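>>> jog_arm:
  plan:
    - [[0.015,0.03,0.3,0,0,0,60],[0,0,0.3,0,0,0,60],[0,0,0.3,0,0,0,60],[0,0,0.3,0,0,0,60],[0,0,0.3,0,0,0,60],[0,0,0.18,0,0,0,60],[0,0,0,0,0,0,20],[0,0,0,0,0,0,20],[0,0,0,0,0,0,20],[0,0,0,0,0,0,20]]

```text
time_s: 3.2
tcp_pos: [0.4478, -0.1349, 0.0697]
tcp_rot: [[-0.996, -0.088, 0.002], [-0.088, 0.996, -0.001], [-0.002, -0.001, -1.0]]
ft_force: [0.4, 0.2, -0.7]
finger_gap: 0.365
grip_force: 30.0
```

>>> jog_arm:
  plan:
    - [[-0.007,0,-0.106,0,0,0,20],[-0.015,0,-0.106,0,0,0,20],[-0.022,0,-0.104,0,0,0,20],[-0.03,0,-0.102,0,0,0,20],[-0.038,0,-0.1,0,0,0,20],[-0.045,0,-0.097,0,0,0,20],[-0.052,0,-0.093,0,0,0,20],[-0.059,0,-0.089,0,0,0,20],[-0.066,0,-0.084,0,0,0,20],[-0.072,0,-0.079,0,0,0,20]]

```text
time_s: 4.2
tcp_pos: [0.4868, -0.1313, 0.1651]
tcp_rot: [[-0.996, -0.088, -0.002], [-0.088, 0.996, -0.0], [0.002, -0.0, -1.0]]
ft_force: [0.1, -4.9, -3.9]
finger_gap: 0.367
grip_force: 30.0
```

>>> jog_arm:
  plan:
    - [[-0.077,0,-0.073,0,0,0,20],[-0.083,0,-0.067,0,0,0,20],[-0.087,0,-0.061,0,0,0,20],[-0.092,0,-0.054,0,0,0,20],[-0.096,0,-0.047,0,0,0,20],[-0.099,0,-0.04,0,0,0,20],[-0.102,0,-0.032,0,0,0,20],[-0.104,0,-0.025,0,0,0,20],[-0.105,0,-0.017,0,0,0,20],[-0.106,0,-0.009,0,0,0,20]]

```text
time_s: 5.2
tcp_pos: [0.5824, -0.1229, 0.2078]
tcp_rot: [[-0.996, -0.088, -0.0], [-0.088, 0.996, -0.0], [0.0, -0.0, -1.0]]
ft_force: [-2.6, -5.4, 2.8]
finger_gap: 0.365
grip_force: 30.0
```

>>> jog_arm:
  plan:
    - [[0,0,0,0,0,0,60],[0,0,0,0,0,0,60],[0,0,0,0,0,0,60],[0,0,-0.3,0,0,0,60],[0,0,-0.3,0,0,0,60],[0,0,0,0,0,0,60]]

```text
time_s: 5.8
tcp_pos: [0.5835, -0.1229, 0.271]
tcp_rot: [[-0.996, -0.088, 0.006], [-0.088, 0.996, -0.001], [-0.006, -0.001, -1.0]]
ft_force: [0.7, 0.4, 1.4]
finger_gap: 0.652
grip_force: 0.0
```

>>> jog_arm:
  plan:
    - [[0.286,-0.33,0,0,0,0,60],[0.286,-0.33,0,0,0,0,60],[0.286,-0.33,0,0,0,0,60],[0.286,-0.33,0,0,0,0,60],[0.286,-0.33,0,0,0,0,60],[0.286,-0.33,0,0,0,0,60],[0,0,0,0,0,0.0247,60],[0,0,0,0,0,0.0247,60],[0,0,0,0,0,0,60],[0,0,0,0,0,0,60]]

```text
time_s: 6.8
tcp_pos: [0.428, -0.3347, 0.2666]
tcp_rot: [[-0.998, 0.065, -0.0], [0.065, 0.998, 0.001], [0.001, 0.001, -1.0]]
ft_force: [0.8, 0.0, 0.9]
finger_gap: 0.653
grip_force: 0.0
```

Run:
```python
from h import *
np.set_printoptions(precision=4,suppress=True)
o=get_obs();print(o["tcp_pos"],o["tcp_rot"],o["time_s"])
im,c=shot("wrist","w2")
print(proj(c,[[.429,-.335,.066]]))
for ce,s in blobs(hsv(im,(20,150,120),(35,255,255)),100)[0]: print("y",ce,s,plane(c,ce,.066)[0], plane(c,(ce[0],s[1]+5),.066)[0])
im,c=shot("side","s2")
```

```text
[ 0.428  -0.3347  0.2666] [[-0.9979  0.0649 -0.0005]
 [ 0.0649  0.9979  0.0006]
 [ 0.0005  0.0006 -1.    ]] 6.8
[[319.9758 185.3086]]
y [320.6034 191.4215] [307 180  28  30 522] [ 0.4369 -0.3347  0.066 ] [ 0.4287 -0.3342  0.066 ]
y [476.2397 243.7341] [465 228  20  33 267] [ 0.5222 -0.1328  0.066 ] [ 0.5067 -0.1343  0.066 ]
y [492.4945 243.3527] [486 230  13  26 275] [ 0.523  -0.1114  0.066 ] [ 0.5109 -0.1128  0.066 ]
y [434.7216 252.5922] [429 239  16  26 255] [ 0.5318 -0.1871  0.066 ] [ 0.5191 -0.1878  0.066 ]
y [199.1121 355.5607] [194 342  12  22 107] [ 0.682  -0.5357  0.066 ] [ 0.6661 -0.5327  0.066 ]
y [390.4138 378.2328] [386 371  10  16 116] [ 0.7454 -0.2454  0.066 ] [ 0.741  -0.2454  0.066 ]
y [275.5124 390.6584] [236 386  69   8 363] [ 0.759  -0.4277  0.066 ] [ 0.7597 -0.4277  0.066 ]
y [526.1765 391.8542] [474 387  88   8 391] [ 0.7861 -0.0307  0.066 ] [ 0.7864 -0.0307  0.066 ]
```

View pics/s2.png

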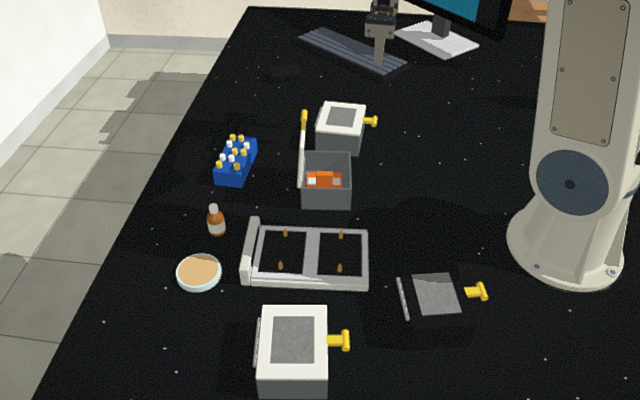

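>>> jog_arm:
  plan:
    - [[0,0,0.394,0,0,0,60],[0,0,0.394,0,0,0,60],[0,0,0.394,0,0,0,60],[0,0,0.394,0,0,0,60],[0,0,0.394,0,0,0,60],[0,0,0,0,0,0,60],[0,0,0,0,0,0,20],[0,0,0,0,0,0,20],[0,0,0,0,0,0,20],[0,0,0,0,0,0,20]]

```text
time_s: 7.9
tcp_pos: [0.4294, -0.3345, 0.0719]
tcp_rot: [[-0.998, 0.069, 0.003], [0.069, 0.998, 0.001], [-0.003, 0.001, -1.0]]
ft_force: [0.6, 5.6, 7.5]
finger_gap: 0.364
grip_force: 30.0
```

>>> jog_arm:
  plan:
    - [[-0.007,0,-0.106,0,0,0,20],[-0.015,0,-0.106,0,0,0,20],[-0.022,0,-0.104,0,0,0,20],[-0.03,0,-0.102,0,0,0,20],[-0.038,0,-0.1,0,0,0,20],[-0.045,0,-0.097,0,0,0,20],[-0.052,0,-0.093,0,0,0,20],[-0.059,0,-0.089,0,0,0,20],[-0.066,0,-0.084,0,0,0,20],[-0.072,0,-0.079,0,0,0,20]]

```text
time_s: 8.9
tcp_pos: [0.4685, -0.3369, 0.1669]
tcp_rot: [[-0.998, 0.067, -0.001], [0.067, 0.998, 0.001], [0.001, 0.001, -1.0]]
ft_force: [-0.5, 4.5, -3.8]
finger_gap: 0.363
grip_force: 30.0
```

>>> jog_arm:
  plan:
    - [[-0.077,0,-0.073,0,0,0,20],[-0.083,0,-0.067,0,0,0,20],[-0.087,0,-0.061,0,0,0,20],[-0.092,0,-0.054,0,0,0,20],[-0.096,0,-0.047,0,0,0,20],[-0.099,0,-0.04,0,0,0,20],[-0.102,0,-0.032,0,0,0,20],[-0.104,0,-0.025,0,0,0,20],[-0.105,0,-0.017,0,0,0,20],[-0.106,0,-0.009,0,0,0,20]]

```text
time_s: 9.9
tcp_pos: [0.5639, -0.3432, 0.2101]
tcp_rot: [[-0.998, 0.067, -0.0], [0.067, 0.998, 0.001], [0.0, 0.001, -1.0]]
ft_force: [-1.6, 6.8, 2.9]
finger_gap: 0.366
grip_force: 30.0
```

>>> jog_arm:
  plan:
    - [[0,0,0,0,0,0,60],[0,0,0,0,0,0,60],[0,0,0,0,0,0,60],[0,0,-0.3,0,0,0,60],[0,0,-0.3,0,0,0,60],[0,0,0,0,0,0,60]]

```text
time_s: 10.5
tcp_pos: [0.5651, -0.3457, 0.2734]
tcp_rot: [[-0.998, 0.068, 0.006], [0.068, 0.998, -0.004], [-0.006, -0.004, -1.0]]
ft_force: [-0.2, -0.4, 0.1]
finger_gap: 0.655
grip_force: 0.0
```

>>> jog_arm:
  plan:
    - [[0.102,0.44,0,0,0,0,60],[0.102,0.44,0,0,0,0,60],[0.102,0.44,0,0,0,0,60],[0.102,0.44,0,0,0,0,60],[0.102,0.44,0,0,0,0,60],[0.102,0.44,0,0,0,0,60],[0.102,0.44,0,0,0,0,60],[0.102,0.44,0,0,0,0,60],[0.102,0.44,0,0,0,0,60],[0.102,0.44,0,0,0,0,60]]

```text
time_s: 11.5
tcp_pos: [0.4906, 0.1029, 0.2683]
tcp_rot: [[-0.998, 0.068, 0.0], [0.068, 0.998, -0.0], [-0.0, -0.0, -1.0]]
ft_force: [0.5, -0.1, -0.8]
finger_gap: 0.653
grip_force: 0.0
```

>>> jog_arm:
  plan:
    - [[0.102,0.44,0,0,0,0,60],[0.102,0.44,0,0,0,0,60],[0.102,0.44,0,0,0,0,60],[0.102,0.44,0,0,0,0,60],[0.102,0.44,0,0,0,0,60],[0,0,0,0,0,-0.0292,60],[0,0,0,0,0,-0.0292,60],[0,0,0,0,0,0,60],[0,0,0,0,0,0,60],[0,0,0,0,0,0,60]]

```text
time_s: 12.5
tcp_pos: [0.4554, 0.3241, 0.2685]
tcp_rot: [[-0.994, -0.113, -0.0], [-0.113, 0.994, -0.0], [0.0, -0.0, -1.0]]
ft_force: [-0.0, -0.1, -0.5]
finger_gap: 0.652
grip_force: 0.0
```

Run:
```python
from h import *
np.set_printoptions(precision=4,suppress=True)
o=get_obs();print(o["tcp_pos"],o["tcp_rot"],o["time_s"])
im,c=shot("wrist","w3")
for ce,s in blobs(hsv(im,(20,150,120),(35,255,255)),100)[0]: print("y",ce,s, plane(c,(s[0]+s[2]/2,s[1]+5.5),.066)[0])
```

```text
[0.4554 0.3241 0.2685] [[-0.9936 -0.1133 -0.    ]
 [-0.1133  0.9936 -0.0001]
 [ 0.     -0.0001 -1.    ]] 12.5
y [319.7485 190.0986] [306 179  28  29 497] [0.456  0.3236 0.066 ]
y [200.0391 354.2812] [195 341  15  23 128] [0.7256 0.1753 0.066 ]
y [476.9704 391.1205] [439 382 107  13 473] [0.7536 0.6329 0.066 ]
y [350.0189 390.8349] [315 386 100   8 424] [0.7857 0.4334 0.066 ]
y [254.5167 392.0583] [236 390  50   4 120] [0.813  0.2683 0.066 ]
```

>>> jog_arm:
  plan:
    - [[0,0,0.4,0,0,0,60],[0,0,0.4,0,0,0,60],[0,0,0.4,0,0,0,60],[0,0,0.4,0,0,0,60],[0,0,0.4,0,0,0,60],[0,0,0,0,0,0,60],[0,0,0,0,0,0,20],[0,0,0,0,0,0,20],[0,0,0,0,0,0,20],[0,0,0,0,0,0,20]]

```text
time_s: 13.55
tcp_pos: [0.4567, 0.3239, 0.0705]
tcp_rot: [[-0.993, -0.117, 0.003], [-0.117, 0.993, -0.001], [-0.003, -0.001, -1.0]]
ft_force: [1.9, -7.1, 5.8]
finger_gap: 0.361
grip_force: 30.0
```

>>> jog_arm:
  plan:
    - [[-0.007,0,-0.106,0,0,0,20],[-0.015,0,-0.106,0,0,0,20],[-0.022,0,-0.104,0,0,0,20],[-0.03,0,-0.102,0,0,0,20],[-0.038,0,-0.1,0,0,0,20],[-0.045,0,-0.097,0,0,0,20],[-0.052,0,-0.093,0,0,0,20],[-0.059,0,-0.089,0,0,0,20],[-0.066,0,-0.084,0,0,0,20],[-0.072,0,-0.079,0,0,0,20]]

```text
time_s: 14.55
tcp_pos: [0.4955, 0.3283, 0.1656]
tcp_rot: [[-0.993, -0.116, -0.0], [-0.116, 0.993, -0.001], [0.001, -0.001, -1.0]]
ft_force: [1.3, -3.7, -3.5]
finger_gap: 0.362
grip_force: 30.0
```

>>> jog_arm:
  plan:
    - [[-0.077,0,-0.073,0,0,0,20],[-0.083,0,-0.067,0,0,0,20],[-0.087,0,-0.061,0,0,0,20],[-0.092,0,-0.054,0,0,0,20],[-0.096,0,-0.047,0,0,0,20],[-0.099,0,-0.04,0,0,0,20],[-0.102,0,-0.032,0,0,0,20],[-0.104,0,-0.025,0,0,0,20],[-0.105,0,-0.017,0,0,0,20],[-0.106,0,-0.009,0,0,0,20]]

```text
time_s: 15.55
tcp_pos: [0.5905, 0.3393, 0.2088]
tcp_rot: [[-0.993, -0.116, 0.0], [-0.116, 0.993, -0.001], [-0.0, -0.001, -1.0]]
ft_force: [-0.5, -6.7, 1.3]
finger_gap: 0.365
grip_force: 30.0
```

>>> jog_arm:
  plan:
    - [[0,0,0,0,0,0,60],[0,0,0,0,0,0,60],[0,0,0,0,0,0,60],[0,0,-0.3,0,0,0,60],[0,0,-0.3,0,0,0,60],[0.45,0,0,0,0,0,50],[0.45,0,0,0,0,0,50],[0,0,0,0,0,0,50],[0,0,0,0,0,0,50]]

```text
time_s: 16.45
tcp_pos: [0.5001, 0.3303, 0.2678]
tcp_rot: [[-0.993, -0.117, 0.001], [-0.117, 0.993, 0.001], [-0.001, 0.001, -1.0]]
ft_force: [0.3, 0.9, 0.0]
finger_gap: 0.546
grip_force: 0.0
```

Run:
```python
from h import *
np.set_printoptions(precision=4,suppress=True)
o=get_obs();print(o["tcp_pos"],o["tcp_rot"],o["time_s"])
W,c=shot("wrist","w4"); S,_=shot("side","s4"); G,_=shot("scene","g4")
cv2.imwrite("pics/m4.png",np.vstack([np.hstack([cv2.resize(W,(400,250)),cv2.resize(G,(400,250))]),cv2.resize(S[50:300,150:450],(400,333)).repeat(1,0) if 0 else np.hstack([cv2.resize(S[60:260,150:450],(400,267)),cv2.resize(S[200:400,200:500],(400,267))])]))
```

```text
[0.5001 0.3303 0.2678] [[-0.9931 -0.1172  0.0011]
 [-0.1172  0.9931  0.0008]
 [-0.0012  0.0007 -1.    ]] 16.45
```

View pics/m4.png

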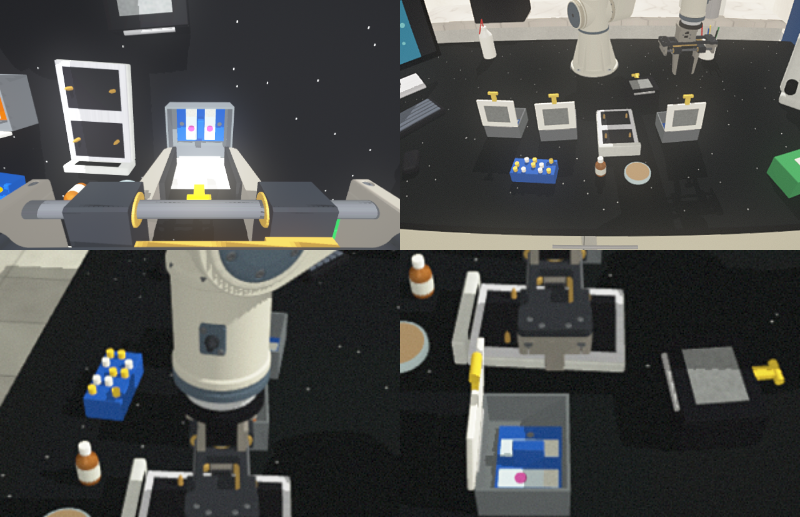

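Run:
```python
from h import *
W=cv2.imread("pics/w4.png");S=cv2.imread("pics/s4.png")
cv2.imwrite("pics/m5.png",np.hstack([cv2.resize(W[150:250,250:390],None,fx=3.2,fy=3.2,interpolation=2)[:320,:440],cv2.resize(S[290:400,240:350],(320,320),interpolation=2)]))
```

```text
(no output)
```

View pics/m5.png

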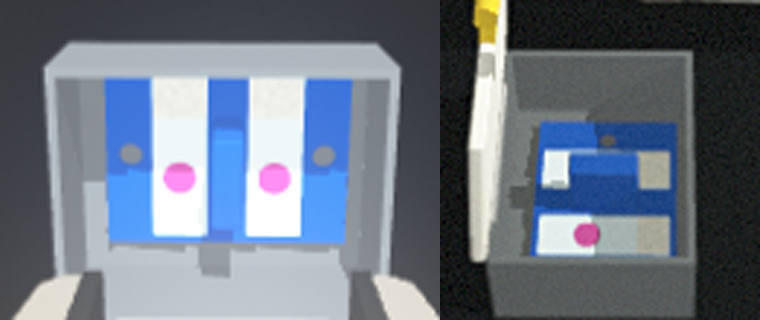

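```bash
cat >> h.py <<'E'
def holes(im,c,near,z,r=6):
    out=[]
    h=cv2.cvtColor(im,cv2.COLOR_BGR2HSV)
    for u,v in near:
        u0,v0=int(round(u)),int(round(v)); s=h[v0-r:v0+r+1,u0-r:u0+r+1,1].astype(float)
        w=np.clip(s.max()*0.75-s,0,None); 
        yy,xx=np.mgrid[v0-r:v0+r+1,u0-r:u0+r+1]
        w[(yy-v)**2+(xx-u)**2>r*r]=0
        out.append(((w*xx).sum()/w.sum(),(w*yy).sum()/w.sum()))
    P=plane(c,out,z); d=P[1]-P[0]
    return out,P.mean(0),np.linalg.norm(d),np.degrees(np.arctan2(-d[0],d[1]))
def show(o):
    R=o["tcp_rot"]; print("tcp",o["tcp_pos"].round(4),"yaw",round(float(np.degrees(np.arctan2(-R[0,1],R[1,1]))),2),"t",o["time_s"],"gap",round(float(o["finger_gap"]*92),1))
def delta(o,P):
    d=o["tcp_rot"].T@(np.array(P)-o["tcp_pos"]); print("tool units",(d*10).round(3))
E
python3 - <<'E'
from h import *
o=get_obs(); show(o)
W=cv2.imread("pics/w4.png");c=cam("wrist",o)
r=holes(W,c,[(290.9,198.1),(350.9,198.7)],.010); print(r)
p=r[1].copy(); p[2]=.045; delta(o,p)
P=plane(c,[(283.1,225.6),(360,225.6)],.010);print(P)
P=plane(c,[(250+215/3.2,150+185/3.2),(250+243/3.2,150+185/3.2),(250+229/3.2,150+238/3.2),(250+229/3.2,150+128/3.2)],.054);print(P)
E
```

```text
tcp [0.5018 0.3303 0.2673] yaw 6.66 t 16.6 gap 49.9
([(np.float64(290.4387417218543), np.float64(197.63692052980133)), (np.float64(350.6780269058296), np.float64(198.3006114961272))], array([0.53565068, 0.33447586, 0.01      ]), np.float64(0.08885928567486935), np.float64(5.976620591991507))
tool units [-3.390e-01  1.000e-03  2.224e+00]
[[0.58563804 0.28295349 0.01      ]
 [0.57212931 0.39905717 0.01      ]]
[[0.53710432 0.33011616 0.054     ]
 [0.5357612  0.34166354 0.054     ]
 [0.55983407 0.33863716 0.054     ]
 [0.51218595 0.33304329 0.054     ]]
```

>>> jog_arm:
  plan:
    - [[0.177,-0.446,0,0,0,0,50],[0.177,-0.446,0,0,0,0,50],[0.177,-0.446,0,0,0,0,50],[0.177,-0.446,0,0,0,0,50],[0.177,-0.446,0,0,0,0,50],[0,0,0,0,0,0.0194,50],[0,0,0,0,0,0,50],[0,0,0,0,0,0,50],[0,0,0,0,0,0,50],[0,0,0,0,0,0,50]]

```text
time_s: 17.6
tcp_pos: [0.439, 0.0989, 0.2669]
tcp_rot: [[-0.998, -0.057, -0.0], [-0.057, 0.998, -0.0], [0.0, -0.0, -1.0]]
ft_force: [-0.7, 1.1, -0.4]
finger_gap: 0.545
grip_force: 0.0
```

Run:
```python
from h import *
np.set_printoptions(precision=4,suppress=True)
o=get_obs(); show(o)
W,c=shot("wrist","w5")
for n,img in(("wrist",W),("scene",cv2.imread("pics/scene0.png")),("side",cv2.imread("pics/side0.png"))):
    cc=c if n=="wrist" else cam(n)
    for ce,s in blobs(hsv(img,(5,80,60),(24,255,255)),8)[0]:
        P=plane(cc,ce,.035)[0]
        if .45<P[0]<.62 and .03<P[1]<.16: print(n,ce,s,P)
```

```text
tcp [0.439  0.0989 0.2669] yaw 3.28 t 17.6 gap 50.1
wrist [284.2857 207.3143] [281 203   7   9  35] [0.4819 0.0508 0.035 ]
wrist [348.     207.1556] [345 203   7   9  45] [0.4766 0.1395 0.035 ]
wrist [286.7636 279.6182] [284 275   7  11  55] [0.5967 0.0568 0.035 ]
wrist [345.6604 279.5472] [343 275   6  11  53] [0.5915 0.1458 0.035 ]
scene [361.6071 184.7143] [360 181   4   8  28] [0.4767 0.1369 0.035 ]
scene [326.     185.8182] [325 182   3   8  22] [0.4807 0.0474 0.035 ]
scene [329.     216.8182] [328 213   3   8  22] [0.5969 0.0543 0.035 ]
scene [367.5 215.5] [366 212   4   8  28] [0.5927 0.1441 0.035 ]
side [285.    232.875] [283 229   5   8  32] [0.5984 0.0593 0.035 ]
side [340.5758 235.3333] [338 231   6   9  33] [0.4829 0.053  0.035 ]
side [280.05  265.075] [278 261   5   9  40] [0.5939 0.1474 0.035 ]
side [339.1429 267.6429] [337 263   5  10  42] [0.4786 0.1406 0.035 ]
```

View pics/w5.png

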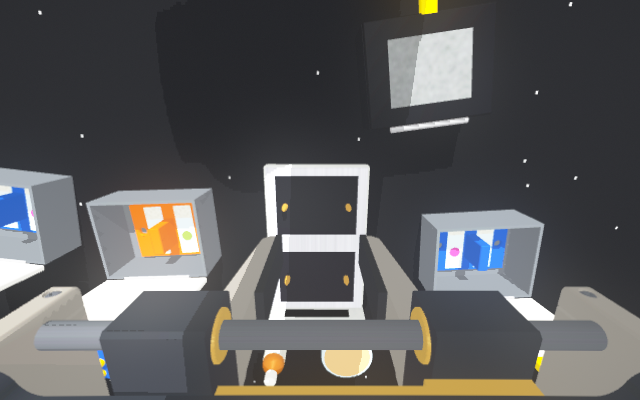

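>>> jog_arm:
  plan:
    - [[-0.183,0.384,0,0,0,0,50],[-0.183,0.384,0,0,0,0,50],[-0.183,0.384,0,0,0,0,50],[-0.183,0.384,0,0,0,0,50],[-0.183,0.384,0,0,0,0,50],[-0.183,0.384,0,0,0,0,50],[0,0,0,0,0,-0.016,50],[0,0,0,0,0,0,50],[0,0,0,0,0,0,50]]

```text
time_s: 18.55
tcp_pos: [0.5351, 0.3342, 0.2666]
tcp_rot: [[-0.994, -0.105, -0.001], [-0.105, 0.994, -0.001], [0.001, -0.001, -1.0]]
ft_force: [0.1, 0.1, -0.6]
finger_gap: 0.545
grip_force: 0.0
```

Run:
```python
from h import *
o=get_obs(); show(o); delta(o,[.5357,.335,.04])
```

```text
tcp [0.5351 0.3342 0.2666] yaw 6.03 t 18.55 gap 50.2
tool units [-0.008  0.008  2.266]
```

Descend, grip, lift 20 cm.

>>> jog_arm:
  plan:
    - [[0,0.01,0.38,0,0,0,50],[0,0,0.38,0,0,0,50],[0,0,0.38,0,0,0,50],[0,0,0.38,0,0,0,50],[0,0,0.38,0,0,0,50],[0,0,0.36,0,0,0,50],[0,0,0,0,0,0,50],[0,0,0,0,0,0,3],[0,0,0,0,0,0,3],[0,0,0,0,0,0,3]]

```text
time_s: 19.55
tcp_pos: [0.5368, 0.3359, 0.0434]
tcp_rot: [[-0.994, -0.105, 0.003], [-0.105, 0.994, 0.002], [-0.003, 0.002, -1.0]]
ft_force: [-0.7, 0.3, -1.0]
finger_gap: 0.304
grip_force: 0.0
```

>>> jog_arm:
  plan:
    - [[0,0,0,0,0,0,3],[0,0,0,0,0,0,3],[0,0,0,0,0,0,3],[0,0,-0.1,0,0,0,3],[0,0,-0.2,0,0,0,3],[0,0,-0.3,0,0,0,3],[0,0,-0.3,0,0,0,3],[0,0,-0.3,0,0,0,3],[0,0,-0.1,0,0,0,3],[0,0,0,0,0,0,3]]

```text
time_s: 20.55
tcp_pos: [0.5362, 0.3357, 0.1727]
tcp_rot: [[-0.994, -0.105, 0.003], [-0.105, 0.994, 0.002], [-0.003, 0.001, -1.0]]
ft_force: [-0.4, -0.1, -1.4]
finger_gap: 0.154
grip_force: 30.0
```

Run:
```python
from h import *
o=get_obs(); show(o); W,c=shot("wrist","w6"); print(o["grip_force"])
cv2.imwrite("pics/m6.png",np.vstack([W[150:350,120:520],cv2.resize(snapshot("side")[150:350,200:600],(400,200))]))
```

```text
tcp [0.5362 0.3357 0.1727] yaw 6.05 t 20.55 gap 14.2
29.999811351299286
```

View pics/m6.png

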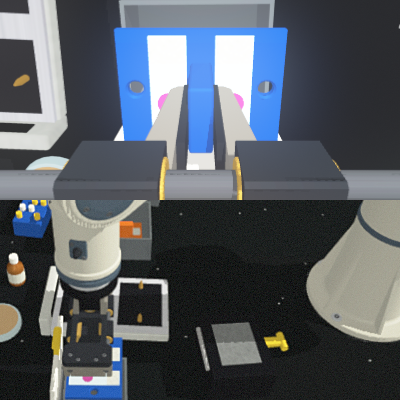

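Run:
```python
from h import *
np.set_printoptions(precision=4,suppress=True)
o=get_obs(); W=cv2.imread("pics/w6.png"); c=cam("wrist",o)
for dz in(.030,.033,.036):
    px,P,d,yaw=holes(W,c,[(257,237),(385.5,237)],o["tcp_pos"][2]-dz,8)
    print(dz,px,P,d,yaw,"tool",o["tcp_rot"].T@(P-o["tcp_pos"]))
```

```text
0.03 [(np.float64(256.22446689113355), np.float64(236.63598952487843)), (np.float64(384.4111402415438), np.float64(236.6271113594361))] [0.5306 0.3344 0.14  ] 0.08630558286204143 6.060076175518453 tool [0.0043 0.     0.03  ]
0.033 [(np.float64(256.22446689113355), np.float64(236.63598952487843)), (np.float64(384.4111402415438), np.float64(236.6271113594361))] [0.5319 0.3345 0.137 ] 0.08776763439910822 6.06007617551837 tool [0.0029 0.     0.033 ]
0.036 [(np.float64(256.22446689113355), np.float64(236.63598952487843)), (np.float64(384.4111402415438), np.float64(236.6271113594361))] [0.5332 0.3347 0.134 ] 0.08922968593617496 6.060076175518435 tool [ 0.0016 -0.      0.036 ]
```

>>> jog_arm:
  plan:
    - [[0,-0.2,0,0,0,0,3],[0,-0.4,0,0,0,0,3],[0,-0.4,0,0,0,0,3],[0,-0.4,0,0,0,0,3],[0,-0.4,0,0,0,0,3],[0,-0.4,0,0,0,0,3],[-0.163,-0.19,0,0,0,0,3],[-0.2,0,0,0,0,0.0158,3],[0,0,0,0,0,0,3],[0,0,0,0,0,0,3]]

```text
time_s: 21.65
tcp_pos: [0.5956, 0.1006, 0.1696]
tcp_rot: [[-0.998, -0.056, -0.003], [-0.056, 0.998, -0.001], [0.003, -0.0, -1.0]]
ft_force: [-1.2, 0.4, -0.5]
finger_gap: 0.153
grip_force: 30.0
```

Run:
```python
from h import *
np.set_printoptions(precision=4,suppress=True)
o=get_obs(); show(o); W,c=shot("wrist","w7"); 
px,P,d,yaw=holes(W,c,[(256.2,236.6),(384.4,236.6)],o["tcp_pos"][2]-.0375,8)
print(px,P,d,yaw,"tool",o["tcp_rot"].T@(P-o["tcp_pos"]))
delta(o,[.5974,.1016,.12])
```

```text
tcp [0.5956 0.1006 0.1696] yaw 3.23 t 21.65 gap 14.0
[(np.float64(257.24665786433405), np.float64(236.6491335203829)), (np.float64(383.8195943817057), np.float64(236.74376067525662))] [0.5945 0.1007 0.1321] 0.08883841091812524 3.1858131681423494 tool [0.0009 0.0002 0.0375]
tool units [-0.02   0.009  0.496]
```

>>> jog_arm:
  plan:
    - [[-0.02,0.01,0.1,0,0,0,3],[0,0,0.2,0,0,0,3],[0,0,0.2,0,0,0,3],[0,0,0.2,0,0,0,3],[0,0,0.1,0,0,0,3],[0,0,0,0,0,0,3],[0,0,0,0,0,0,3],[0,0,0,0,0,0,3]]

```text
time_s: 22.5
tcp_pos: [0.5993, 0.1027, 0.092]
tcp_rot: [[-0.998, -0.056, 0.001], [-0.056, 0.998, 0.0], [-0.002, 0.0, -1.0]]
ft_force: [0.2, 0.1, -0.4]
finger_gap: 0.147
grip_force: 30.0
```

Run:
```python
from h import *
np.set_printoptions(precision=4,suppress=True)
o=get_obs(); show(o); delta(o,[.5974,.1016,.09]); W,c=shot("wrist","w8");S,s=shot("side","s8"); print(proj(s,[.597,.1015,.045]))
cv2.imwrite("pics/m8.png",np.vstack([np.hstack([cv2.resize(W[217:257,x-25:x+25],(400,320),interpolation=2) for x in(257,384)]),cv2.resize(S[200:300,220:420],(800,400))])[:600])
```

```text
tcp [0.5993 0.1027 0.092 ] yaw 3.22 t 22.5 gap 13.5
tool units [ 0.02 -0.01  0.02]
[[282.0998 244.3866]]
```

View pics/m8.png

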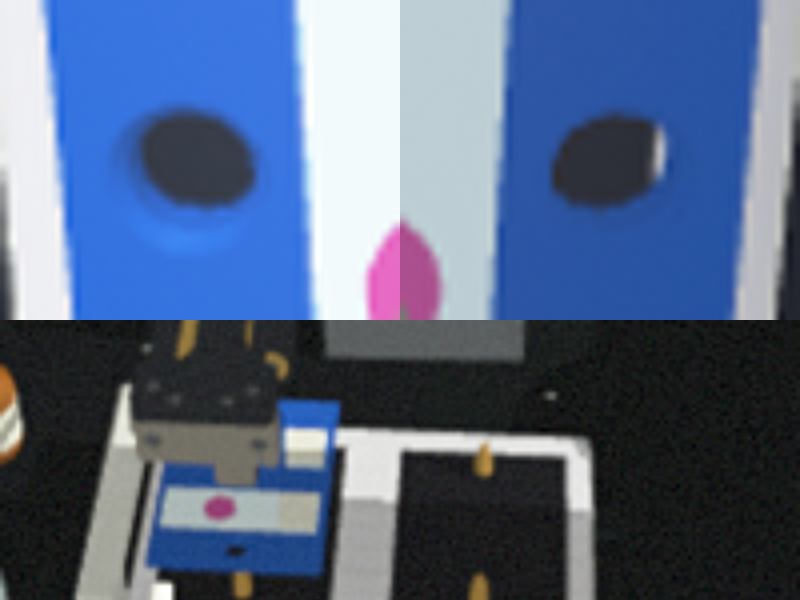

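>>> jog_arm:
  plan:
    - [[0.02,-0.01,0,0,0,0,3],[0,0,0,0,0,0,3],[0,0,0,0,0,0,3]]

```text
time_s: 22.9
tcp_pos: [0.5968, 0.1013, 0.0913]
tcp_rot: [[-0.998, -0.056, 0.0], [-0.056, 0.998, 0.0], [-0.0, 0.0, -1.0]]
ft_force: [-0.1, 0.3, -0.5]
finger_gap: 0.148
grip_force: 30.0
```

Run:
```python
from h import *
np.set_printoptions(precision=4,suppress=True)
o=get_obs(); show(o); delta(o,[.5974,.1016,.09]); 
W,c=shot("wrist","w9"); o=get_obs(); show(o)
px,P,d,yaw=holes(W,c,[(256.2,236.6),(384.4,236.6)],o["tcp_pos"][2]-.0375,8)
print(px,P,d,yaw,"tool",o["tcp_rot"].T@(P-o["tcp_pos"]))
```

```text
tcp [0.5968 0.1013 0.0913] yaw 3.2 t 22.9 gap 13.6
tool units [-0.006  0.002  0.013]
tcp [0.5968 0.1014 0.0913] yaw 3.2 t 22.95 gap 13.7
[(np.float64(256.08612304762886), np.float64(236.3406582096081)), (np.float64(384.46136513923244), np.float64(236.53976145575666))] [0.5957 0.1013 0.0538] 0.09008625952812868 3.0934217714330936 tool [0.0012 0.     0.0375]
```

>>> jog_arm:
  plan:
    - [[-0.007,0,0.04,0,0,0,3],[0,0,0.04,0,0,0,3],[0,0,0.03,0,0,0,3],[0,0,0.03,0,0,0,3],[0,0,0,0,0,0,3],[0,0,0,0,0,0,3]]

```text
time_s: 23.55
tcp_pos: [0.5974, 0.1014, 0.0769]
tcp_rot: [[-0.998, -0.056, -0.0], [-0.056, 0.998, -0.0], [0.0, -0.0, -1.0]]
ft_force: [-0.4, -1.1, -0.0]
finger_gap: 0.151
grip_force: 30.0
```

>>> jog_arm:
  plan:
    - [[0,0,0.03,0,0,0,3],[0,0,0.03,0,0,0,3],[0,0,0.03,0,0,0,3],[0,0,0.02,0,0,0,3],[0,0,0,0,0,0,3],[0,0,0,0,0,0,3]]

```text
time_s: 24.15
tcp_pos: [0.5975, 0.1014, 0.066]
tcp_rot: [[-0.998, -0.056, -0.0], [-0.056, 0.998, -0.0], [0.0, -0.0, -1.0]]
ft_force: [-0.3, 0.2, -0.7]
finger_gap: 0.154
grip_force: 30.0
```

>>> jog_arm:
  plan:
    - [[0,0,0.02,0,0,0,3],[0,0,0.01,0,0,0,3],[0,0,0,0,0,0,3],[0,0,0,0,0,0,3]]

```text
time_s: 24.55
tcp_pos: [0.5975, 0.1014, 0.0633]
tcp_rot: [[-0.998, -0.056, 0.0], [-0.056, 0.998, 0.0], [-0.0, 0.0, -1.0]]
ft_force: [-1.4, -0.2, 3.2]
finger_gap: 0.15
grip_force: 30.0
```

>>> jog_arm:
  plan:
    - [[0,0,0.01,0,0,0,3],[0,0,0,0,0,0,3],[0,0,0,0,0,0,40],[0,0,0,0,0,0,40],[0,0,0,0,0,0,40],[0,0,0,0,0,0,40],[0,0,-0.3,0,0,0,40],[0,0,-0.4,0,0,0,40],[0,0,-0.4,0,0,0,40],[0,0,-0.4,0,0,0,40]]

```text
time_s: 25.55
tcp_pos: [0.5972, 0.1014, 0.2134]
tcp_rot: [[-0.998, -0.056, -0.0], [-0.056, 0.998, -0.0], [0.0, -0.0, -1.0]]
ft_force: [0.3, 0.3, 0.4]
finger_gap: 0.435
grip_force: 0.0
```

Run:
```python
from h import *
o=get_obs(); show(o); delta(o,[.43,-.31,.27]); W,c=shot("wrist","w10");S,s=shot("side","s10");G,s=shot("scene","g10")
cv2.imwrite("pics/m10.png",np.vstack([np.hstack([cv2.resize(S[200:300,220:380],(400,250)),cv2.resize(G[150:250,270:430],(400,250))]),cv2.resize(W[180:280,160:480],(800,250))]))
```

```text
tcp [0.5972 0.1014 0.2134] yaw 3.2 t 25.55 gap 40.0
tool units [ 1.9   -4.014 -0.565]
```

View pics/m10.png

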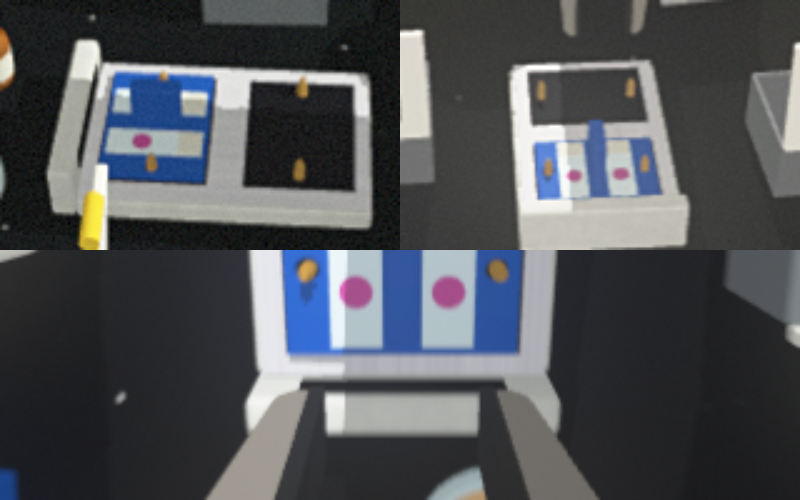

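>>> jog_arm:
  plan:
    - [[0,0,-0.27,0,0,0,50],[0,0,-0.27,0,0,0,50],[0.146,-0.431,0,0,0,0,50],[0.146,-0.431,0,0,0,0,50],[0.146,-0.431,0,0,0,0,50],[0.146,-0.431,0,0,0,0,50],[0.146,-0.431,0,0,0,0,50],[0.146,-0.431,0,0,0,0,50],[0.146,-0.431,0,0,0,0,50],[0.146,-0.431,0,0,0,0,50]]

```text
time_s: 26.7
tcp_pos: [0.4987, -0.2507, 0.2644]
tcp_rot: [[-0.998, -0.056, -0.002], [-0.056, 0.998, 0.001], [0.002, 0.001, -1.0]]
ft_force: [0.5, 0.6, -0.4]
finger_gap: 0.546
grip_force: 0.0
```

>>> jog_arm:
  plan:
    - [[0.146,-0.431,0,0,0,0,50],[0.146,-0.431,0,0,0,0,50],[0,0,0,0,0,0.0394,50],[0,0,0,0,0,0,50],[0,0,0,0,0,0,50],[0,0,0,0,0,0,50]]

```text
time_s: 27.3
tcp_pos: [0.4759, -0.3361, 0.2654]
tcp_rot: [[-0.998, 0.064, -0.001], [0.064, 0.998, 0.001], [0.001, 0.001, -1.0]]
ft_force: [-0.8, -0.6, -0.4]
finger_gap: 0.548
grip_force: 0.0
```

Run:
```python
from h import *
o=get_obs(); show(o); W,c=shot("wrist","w11")
m=hsv(W,(100,120,80),(125,255,255)); 
for ce,s in blobs(m,40)[0]: print(ce,s)
cv2.imwrite("pics/m11.png",cv2.resize(W[150:250,240:400],(800,500),interpolation=2))
```

```text
tcp [ 0.4759 -0.3361  0.2654] yaw -3.69 t 27.3 gap 50.4
[319.04       199.68963855] [ 281  174   78   52 2075]
[610.74248705 240.55906736] [ 579  211   61   59 1930]
[381.33146067 357.31460674] [375 350  13  17 178]
```

View pics/m11.png

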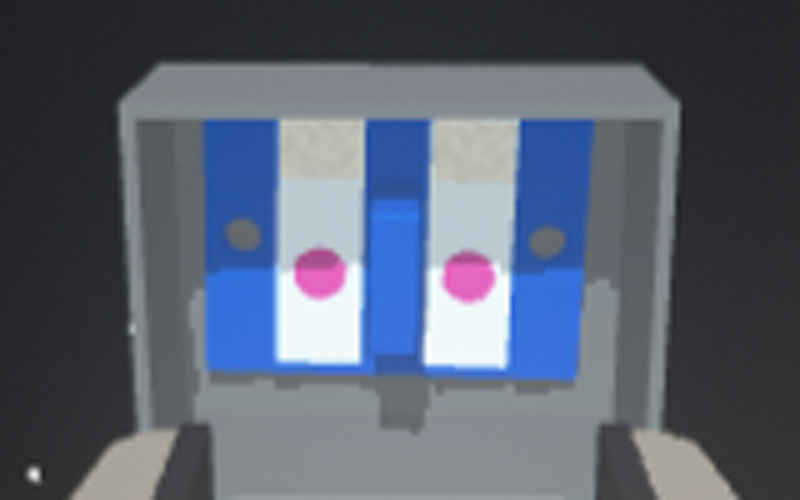

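Run:
```python
from h import *
o=get_obs(); show(o); W=cv2.imread("pics/w11.png");c=cam("wrist",o)
r=holes(W,c,[(288.6,196.8),(349.4,198.4)],.006); print(r)
p=r[1].copy(); p[2]=.041; delta(o,p)
```

```text
tcp [ 0.4761 -0.336   0.2657] yaw -3.7 t 27.35 gap 50.6
([(np.float64(288.193926594815), np.float64(196.34415962714826)), (np.float64(348.89885168122123), np.float64(197.92498109055904))], array([ 0.50893273, -0.34068141,  0.006     ]), np.float64(0.08999653410601535), np.float64(-5.279209703677406))
tool units [-0.332 -0.026  2.246]
```

>>> jog_arm:
  plan:
    - [[-0.332,-0.026,0,0,0,0,50],[0,0,0,0,0,0.0086,50],[0,0,0.4,0,0,0,50],[0,0,0.4,0,0,0,50],[0,0,0.4,0,0,0,50],[0,0,0.4,0,0,0,50],[0,0,0.4,0,0,0,50],[0,0,0.24,0,0,0,50],[0,0,0,0,0,0,50],[0,0,0,0,0,0,3]]

```text
time_s: 28.35
tcp_pos: [0.5088, -0.3415, 0.0425]
tcp_rot: [[-0.996, 0.094, -0.0], [0.094, 0.996, 0.0], [0.0, 0.0, -1.0]]
ft_force: [0.2, -0.1, -0.3]
finger_gap: 0.48
grip_force: 0.0
```

>>> jog_arm:
  plan:
    - [[0,0,0,0,0,0,3],[0,0,0,0,0,0,3],[0,0,0,0,0,0,3],[0,0,0,0,0,0,3],[0,0,0,0,0,0,3]]

```text
time_s: 28.85
tcp_pos: [0.5097, -0.3425, 0.0431]
tcp_rot: [[-0.996, 0.094, 0.002], [0.094, 0.996, -0.001], [-0.002, -0.001, -1.0]]
ft_force: [1.0, -0.5, 5.9]
finger_gap: 0.154
grip_force: 29.9
```

>>> jog_arm:
  plan:
    - [[0,0,-0.1,0,0,0,3],[0,0,-0.2,0,0,0,3],[0,0,-0.3,0,0,0,3],[0,0,-0.4,0,0,0,3],[0,0,-0.4,0,0,0,3],[0,0,-0.4,0,0,0,3],[0,0,-0.2,0,0,0,3],[0,0,0,0,0,0,3],[0,0,0,0,0,0,3]]

```text
time_s: 29.75
tcp_pos: [0.5081, -0.3416, 0.2414]
tcp_rot: [[-0.995, 0.095, -0.001], [0.095, 0.995, 0.0], [0.001, 0.0, -1.0]]
ft_force: [0.2, -0.1, -2.3]
finger_gap: 0.151
grip_force: 29.9
```

```bash
cat >> h.py <<'E'
def held(name,near=[(256.2,236.6),(384.4,236.6)]):
    W,c=shot("wrist",name); o=get_obs(); show(o)
    px,P,d,yaw=holes(W,c,near,o["tcp_pos"][2]-.0375,8)
    print("holes",np.round(px,1).tolist(),P.round(4),round(d,4),round(yaw,2),"tool",(o["tcp_rot"].T@(P-o["tcp_pos"])).round(4))
    return o,P
E
python3 - <<'E'
from h import *
held("w12")
E
```

```text
tcp [ 0.5078 -0.3413  0.2405] yaw -5.44 t 29.8 gap 13.7
holes [[256.4, 232.3], [383.6, 232.1]] [ 0.5042 -0.3412  0.203 ] 0.0893 -5.37 tool [ 0.0035 -0.0002  0.0375]
```

>>> jog_arm:
  plan:
    - [[0.26,0.1,0,0,0,0,3],[0.039,0.36,0,0,0,0,3],[0.039,0.432,0,0,0,0,3],[0.039,0.432,0,0,0,0,3],[0.039,0.432,0,0,0,0,3],[0.039,0.432,0,0,0,0,3],[0.039,0.432,0,0,0,0,3],[0.039,0.432,0,0,0,0,3],[0.039,0.432,0,0,0,0,3],[0.039,0.432,0,0,0,0,3]]

```text
time_s: 30.8
tcp_pos: [0.4836, 0.0553, 0.2402]
tcp_rot: [[-0.995, 0.095, -0.003], [0.095, 0.995, -0.0], [0.003, -0.001, -1.0]]
ft_force: [0.3, 0.1, -0.7]
finger_gap: 0.147
grip_force: 29.9
```

>>> jog_arm:
  plan:
    - [[0.042,0.408,0,0,0,-0.024,3],[0,0,0,0,0,-0.024,3],[0,0,0.3,0,0,0,3],[0,0,0.3,0,0,0,3],[0,0,0.3,0,0,0,3],[0,0,0.3,0,0,0,3],[0,0,0.2,0,0,0,3],[0,0,0,0,0,0,3],[0,0,0,0,0,0,3],[0,0,0,0,0,0,3]]

```text
time_s: 31.8
tcp_pos: [0.4851, 0.0948, 0.1026]
tcp_rot: [[-0.998, -0.056, 0.001], [-0.056, 0.998, 0.0], [-0.001, 0.0, -1.0]]
ft_force: [0.2, -0.4, -0.5]
finger_gap: 0.149
grip_force: 29.9
```

Run:
```python
from h import *
o,P=held("w13",[(256.4,232.2),(383.6,232.2)])
print("err tool",o["tcp_rot"].T@(np.array([.4807,.0951,P[2]])-P)*10)
```

```text
tcp [0.4853 0.0949 0.1029] yaw 3.2 t 31.85 gap 13.8
holes [[254.9, 230.7], [384.9, 230.4]] [0.4794 0.0942 0.0654] 0.0905 3.34 tool [ 0.0059 -0.0003  0.0375]
err tool [-1.34191804e-02  7.88670196e-03  1.86384535e-05]
```

Run:
```python
from h import *
o=get_obs(); c=cam("wrist",o)
for n,g in(("w6",[(256.2,236.6),(384.4,236.6)]),("w9",[(256.2,236.6),(384.4,236.6)]),("w12",[(256.4,232),(383.6,232)]),("w13",[(255,231),(385,231)])):
    W=cv2.imread(f"pics/{n}.png")
    for _ in range(4): g,P,d,y=holes(W,c,g,o["tcp_pos"][2]-.0375,8)
    m=hsv(W,(95,110,60),(130,255,255))
    cols=[245,320,395]
    e=[]
    for k in cols:
        r=np.where(m[140:260,k])[0]+140; e.append((r.min(),r.max()))
    rows=np.where(m[200,230:420])[0]+230
    print(n,np.round(g,1).tolist(),(o["tcp_rot"].T@(P-o["tcp_pos"])).round(4),round(d,4),"edge rows",e,"cols",rows.min(),rows.max())
```

```text
w6 [[256.2, 236.6], [384.4, 236.6]] [0.001  0.     0.0375] 0.09 edge rows [(np.int64(178), np.int64(259)), (np.int64(178), np.int64(259)), (np.int64(177), np.int64(259))] cols 235 405
w9 [[256.1, 236.3], [384.5, 236.5]] [0.0011 0.     0.0375] 0.0901 edge rows [(np.int64(178), np.int64(259)), (np.int64(178), np.int64(259)), (np.int64(177), np.int64(259))] cols 236 405
w12 [[255.9, 230.6], [384.3, 230.2]] [ 0.0057 -0.0001  0.0375] 0.0895 edge rows [(np.int64(171), np.int64(259)), (np.int64(171), np.int64(259)), (np.int64(170), np.int64(259))] cols 235 405
w13 [[254.6, 230.5], [385.3, 230.1]] [ 0.0058 -0.0002  0.0375] 0.0911 edge rows [(np.int64(172), np.int64(259)), (np.int64(171), np.int64(259)), (np.int64(171), np.int64(259))] cols 236 404
```

>>> jog_arm:
  plan:
    - [[-0.015,0.008,0.05,0,0,0,3],[0,0,0.05,0,0,0,3],[0,0,0.02,0,0,0,3],[0,0,0,0,0,0,3],[0,0,0,0,0,0,3],[0,0,0,0,0,0,3]]

```text
time_s: 32.45
tcp_pos: [0.4862, 0.0956, 0.0902]
tcp_rot: [[-0.998, -0.056, 0.0], [-0.056, 0.998, 0.0], [-0.0, 0.0, -1.0]]
ft_force: [-0.3, -1.3, -0.8]
finger_gap: 0.148
grip_force: 29.9
```

Run:
```python
from h import *
o,P=held("w14",[(255.4,230.5),(384.6,230.3)])
print("err tool",o["tcp_rot"].T@(np.array([.4807,.0951,P[2]])-P)*10)
```

```text
tcp [0.4862 0.0956 0.0902] yaw 3.2 t 32.5 gap 13.6
holes [[256.0, 230.4], [384.6, 230.1]] [0.4804 0.0953 0.0527] 0.0896 3.35 tool [0.0058 0.     0.0375]
err tool [-2.53667019e-03 -2.45754249e-03  3.66375013e-07]
```

>>> jog_arm:
  plan:
    - [[-0.003,-0.002,0.04,0,0,0,3],[0,0,0.04,0,0,0,3],[0,0,0.03,0,0,0,3],[0,0,0.02,0,0,0,3],[0,0,0,0,0,0,3],[0,0,0,0,0,0,3]]

```text
time_s: 33.1
tcp_pos: [0.4864, 0.0954, 0.077]
tcp_rot: [[-0.998, -0.056, -0.0], [-0.056, 0.998, -0.0], [0.0, -0.0, -1.0]]
ft_force: [-0.1, -1.1, -0.3]
finger_gap: 0.148
grip_force: 29.9
```

>>> jog_arm:
  plan:
    - [[0,0,0.03,0,0,0,3],[0,0,0.03,0,0,0,3],[0,0,0.03,0,0,0,3],[0,0,0.02,0,0,0,3],[0,0,0.02,0,0,0,3],[0,0,0,0,0,0,3],[0,0,0,0,0,0,3]]

```text
time_s: 33.8
tcp_pos: [0.4865, 0.0954, 0.0641]
tcp_rot: [[-0.998, -0.056, 0.0], [-0.056, 0.998, 0.0], [-0.0, 0.0, -1.0]]
ft_force: [0.1, -0.0, 0.3]
finger_gap: 0.148
grip_force: 30.0
```

>>> jog_arm:
  plan:
    - [[0,0,0.01,0,0,0,3],[0,0,0.01,0,0,0,3],[0,0,0,0,0,0,3],[0,0,0,0,0,0,3]]

```text
time_s: 34.2
tcp_pos: [0.4866, 0.0954, 0.064]
tcp_rot: [[-0.998, -0.056, 0.0], [-0.056, 0.998, 0.0], [-0.0, 0.0, -1.0]]
ft_force: [-8.5, -2.4, 30.1]
finger_gap: 0.151
grip_force: 30.0
```

>>> jog_arm:
  plan:
    - [[0,0,-0.015,0,0,0,3],[0,0,0,0,0,0,40],[0,0,0,0,0,0,40],[0,0,0,0,0,0,40],[0,0,0,0,0,0,40],[0,0,-0.3,0,0,0,40],[0,0,-0.45,0,0,0,40],[0,0,-0.45,0,0,0,40],[0,0,-0.45,0,0,0,60],[0,0,-0.45,0,0,0,60]]

```text
time_s: 35.2
tcp_pos: [0.486, 0.0953, 0.2753]
tcp_rot: [[-0.998, -0.056, -0.0], [-0.056, 0.998, -0.0], [0.0, -0.0, -1.0]]
ft_force: [1.1, 0.4, -0.3]
finger_gap: 0.586
grip_force: 0.0
```

>>> jog_arm:
  plan:
    - [[0.4,0,0,0,0,0,60],[0,0,0,0,0,0,60],[0,0,0,0,0,0,60]]

```text
time_s: 35.5
tcp_pos: [0.4462, 0.0932, 0.2736]
tcp_rot: [[-0.998, -0.056, 0.001], [-0.056, 0.998, 0.0], [-0.001, 0.0, -1.0]]
ft_force: [0.4, -0.0, -0.4]
finger_gap: 0.653
grip_force: 0.0
```

Run:
```python
from h import *
o=get_obs(); show(o); W,c=shot("wrist","w15");S,s=shot("side","s15");G,s=shot("scene","g15")
cv2.imwrite("pics/m15.png",np.vstack([np.hstack([cv2.resize(S[200:300,220:380],(400,250)),cv2.resize(G[150:250,270:430],(400,250))]),cv2.resize(W[150:310,220:420],(400,320))[:, :].repeat(2,1)]))
delta(o,[.5835,.333,.275])
for ce,s in blobs(hsv(W,(5,80,60),(24,255,255)),8)[0]:
    P=plane(c,ce,.035)[0]
    if .4<P[0]<.65 and .03<P[1]<.17: print(ce,s[4],P.round(4))
```

```text
tcp [0.4462 0.0932 0.2736] yaw 3.22 t 35.5 gap 60.0
tool units [-1.506  2.317 -0.013]
[288.91304348 201.26086957] 23 [0.4821 0.0507 0.035 ]
[351.8        201.26666667] 30 [0.4771 0.1393 0.035 ]
[291.         273.33333333] 33 [0.5971 0.0565 0.035 ]
[349.51428571 273.57142857] 35 [0.5925 0.1459 0.035 ]
```

View pics/m15.png

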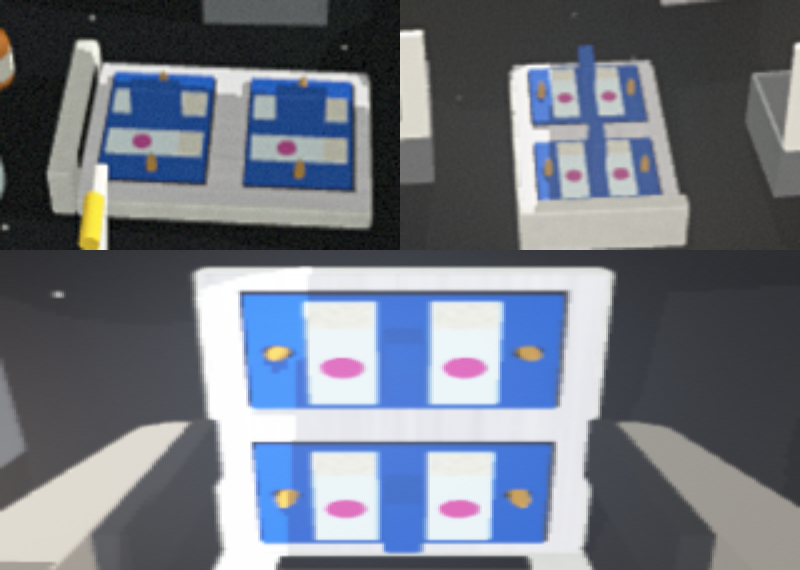

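>>> jog_arm:
  plan:
    - [[-0.263,0.396,0,0,0,0,60],[-0.263,0.396,0,0,0,0,60],[-0.263,0.396,0,0,0,0,60],[-0.263,0.396,0,0,0,0,60],[-0.263,0.396,0,0,0,0,60],[-0.263,0.396,0,0,0,0,60],[0,0,0,0,0,-0.019,60],[0,0,0,0,0,0,60],[0,0,0,0,0,0,60]]

```text
time_s: 36.55
tcp_pos: [0.5907, 0.3389, 0.2724]
tcp_rot: [[-0.994, -0.114, -0.002], [-0.114, 0.994, -0.001], [0.002, -0.001, -1.0]]
ft_force: [-0.9, -0.3, -0.3]
finger_gap: 0.654
grip_force: 0.0
```

Run:
```python
from h import *
o=get_obs(); show(o); delta(o,[.5905,.3393,.2088])
```

```text
tcp [0.5907 0.3389 0.2724] yaw 6.53 t 36.55 gap 60.2
tool units [0.001 0.005 0.636]
```

>>> jog_arm:
  plan:
    - [[0,0.005,0.3,0,0,0,60],[0,0,0.33,0,0,0,60],[0,0,0,0,0,0,60],[0,0,0,0,0,0,20],[0,0,0,0,0,0,20],[0,0,0,0,0,0,20],[0,0,0,0,0,0,20]]

```text
time_s: 37.25
tcp_pos: [0.5915, 0.3393, 0.2124]
tcp_rot: [[-0.993, -0.115, 0.002], [-0.115, 0.993, -0.0], [-0.002, -0.001, -1.0]]
ft_force: [-0.4, -3.2, 5.6]
finger_gap: 0.362
grip_force: 30.0
```

>>> jog_arm:
  plan:
    - [[0.106,0,0.009,0,0,0,20],[0.105,0,0.017,0,0,0,20],[0.104,0,0.025,0,0,0,20],[0.102,0,0.032,0,0,0,20],[0.099,0,0.04,0,0,0,20],[0.096,0,0.047,0,0,0,20],[0.092,0,0.054,0,0,0,20],[0.087,0,0.061,0,0,0,20],[0.083,0,0.067,0,0,0,20],[0.077,0,0.073,0,0,0,20]]

```text
time_s: 38.25
tcp_pos: [0.4957, 0.3283, 0.1678]
tcp_rot: [[-0.993, -0.116, 0.0], [-0.116, 0.993, -0.001], [-0.0, -0.001, -1.0]]
ft_force: [4.0, -4.9, -0.2]
finger_gap: 0.359
grip_force: 30.0
```

>>> jog_arm:
  plan:
    - [[0.072,0,0.079,0,0,0,20],[0.066,0,0.084,0,0,0,20],[0.059,0,0.089,0,0,0,20],[0.052,0,0.093,0,0,0,20],[0.045,0,0.097,0,0,0,20],[0.038,0,0.1,0,0,0,20],[0.03,0,0.102,0,0,0,20],[0.022,0,0.104,0,0,0,20],[0.015,0,0.106,0,0,0,20],[0.007,0,0.106,0,0,0,20]]

```text
time_s: 39.25
tcp_pos: [0.4559, 0.3239, 0.072]
tcp_rot: [[-0.993, -0.116, 0.001], [-0.116, 0.993, -0.0], [-0.001, -0.0, -1.0]]
ft_force: [-2.2, -8.5, 43.1]
finger_gap: 0.363
grip_force: 30.0
```

>>> jog_arm:
  plan:
    - [[0,0,0,0,0,0,20],[0,0,0,0,0,0,20]]

```text
time_s: 39.45
tcp_pos: [0.4559, 0.3238, 0.0723]
tcp_rot: [[-0.993, -0.116, 0.0], [-0.116, 0.993, -0.0], [-0.0, -0.0, -1.0]]
ft_force: [1.9, -5.4, 5.1]
finger_gap: 0.364
grip_force: 30.0
```

>>> jog_arm:
  plan:
    - [[0,0,0,0,0,0,60],[0,0,0,0,0,0,60],[0,0,0,0,0,0,60],[0,0,-0.4,0,0,0,60],[0,0,-0.4,0,0,0,60],[0,0,-0.4,0,0,0,60],[0,0,-0.4,0,0,0,60],[0,0,-0.4,0,0,0,60],[-0.067,-0.417,0,0,0,0,60],[-0.067,-0.417,0,0,0,0,60]]

```text
time_s: 40.45
tcp_pos: [0.4793, 0.2432, 0.2736]
tcp_rot: [[-0.993, -0.118, 0.003], [-0.118, 0.993, 0.002], [-0.003, 0.001, -1.0]]
ft_force: [0.8, -1.3, -1.0]
finger_gap: 0.655
grip_force: 0.0
```

>>> jog_arm:
  plan:
    - [[-0.067,-0.417,0,0,0,0,60],[-0.067,-0.417,0,0,0,0,60],[-0.067,-0.417,0,0,0,0,60],[-0.067,-0.417,0,0,0,0,60],[-0.067,-0.417,0,0,0,0,60],[-0.067,-0.417,0,0,0,0,60],[-0.067,-0.417,0,0,0,0,60],[-0.067,-0.417,0,0,0,0,60],[-0.067,-0.417,0,0,0,0.009,60],[0,0,0,0,0,0,60]]

```text
time_s: 41.45
tcp_pos: [0.583, -0.1269, 0.2718]
tcp_rot: [[-0.997, -0.083, 0.001], [-0.083, 0.997, -0.001], [-0.001, -0.001, -1.0]]
ft_force: [-0.2, -0.3, 0.3]
finger_gap: 0.65
grip_force: 0.0
```

Run:
```python
from h import *
o=get_obs(); show(o); delta(o,[.5824,-.1229,.2085])
```

```text
tcp [ 0.583  -0.1269  0.2718] yaw 4.77 t 41.45 gap 59.8
tool units [0.003 0.042 0.633]
```

>>> jog_arm:
  plan:
    - [[0.003,0.04,0.3,0,0,0,60],[0,0,0.33,0,0,0,60],[0,0,0,0,0,0,60],[0,0,0,0,0,0,20],[0,0,0,0,0,0,20],[0,0,0,0,0,0,20],[0,0,0,0,0,0,20]]

```text
time_s: 42.15
tcp_pos: [0.5828, -0.1225, 0.2109]
tcp_rot: [[-0.996, -0.089, 0.004], [-0.089, 0.996, -0.007], [-0.003, -0.007, -1.0]]
ft_force: [2.0, -15.4, -1.4]
finger_gap: 0.362
grip_force: 30.0
```

>>> jog_arm:
  plan:
    - [[0.106,0,0.009,0,0,0,20],[0.105,0,0.017,0,0,0,20],[0.104,0,0.025,0,0,0,20],[0.102,0,0.032,0,0,0,20],[0.099,0,0.04,0,0,0,20],[0.096,0,0.047,0,0,0,20],[0.092,0,0.054,0,0,0,20],[0.087,0,0.061,0,0,0,20],[0.083,0,0.067,0,0,0,20],[0.077,0,0.073,0,0,0,20]]

```text
time_s: 43.15
tcp_pos: [0.4886, -0.1307, 0.1691]
tcp_rot: [[-0.996, -0.089, 0.006], [-0.089, 0.996, -0.006], [-0.005, -0.007, -1.0]]
ft_force: [-0.5, -17.0, 5.2]
finger_gap: 0.363
grip_force: 30.0
```

>>> jog_arm:
  plan:
    - [[0.072,0,0.079,0,0,0,20],[0.066,0,0.084,0,0,0,20],[0.059,0,0.089,0,0,0,20],[0.052,0,0.093,0,0,0,20],[0.045,0,0.097,0,0,0,20],[0.038,0,0.1,0,0,0,20],[0.03,0,0.102,0,0,0,20],[0.022,0,0.104,0,0,0,20],[0.015,0,0.106,0,0,0,20],[0.007,0,0.08,0,0,0,20]]

```text
time_s: 44.15
tcp_pos: [0.4485, -0.1341, 0.0746]
tcp_rot: [[-0.996, -0.089, 0.005], [-0.089, 0.996, -0.005], [-0.004, -0.006, -1.0]]
ft_force: [-1.5, -20.7, 1.7]
finger_gap: 0.368
grip_force: 30.0
```

>>> jog_arm:
  plan:
    - [[0,0,0.01,0,0,0,20],[0,0,0,0,0,0,20],[0,0,0,0,0,0,20]]

```text
time_s: 44.45
tcp_pos: [0.4485, -0.1341, 0.0739]
tcp_rot: [[-0.996, -0.089, 0.005], [-0.089, 0.996, -0.005], [-0.004, -0.006, -1.0]]
ft_force: [-2.6, -21.4, -0.0]
finger_gap: 0.36
grip_force: 30.0
```

>>> jog_arm:
  plan:
    - [[0,0,0.03,0,0,0,20],[0,0,0,0,0,0,20],[0,0,0,0,0,0,20]]

```text
time_s: 44.75
tcp_pos: [0.4486, -0.1341, 0.0716]
tcp_rot: [[-0.996, -0.089, 0.005], [-0.089, 0.996, -0.005], [-0.004, -0.006, -1.0]]
ft_force: [-5.6, -19.7, 11.8]
finger_gap: 0.364
grip_force: 30.0
```

>>> jog_arm:
  plan:
    - [[0,0,0,0,0,0,60],[0,0,0,0,0,0,60],[0,0,0,0,0,0,60],[0,0,-0.4,0,0,0,60],[0,0,-0.4,0,0,0,60],[0,0,-0.4,0,0,0,60],[0,0,-0.4,0,0,0,60],[0,0,-0.4,0,0,0,60],[0,0,0,0,0,0.0249,60],[0,0,0,0,0,0.0249,60]]

```text
time_s: 45.75
tcp_pos: [0.447, -0.1308, 0.2709]
tcp_rot: [[-0.997, 0.072, 0.003], [0.072, 0.997, -0.001], [-0.003, -0.0, -1.0]]
ft_force: [0.3, 0.4, -0.5]
finger_gap: 0.653
grip_force: 0.0
```

Run:
```python
from h import *
o=get_obs(); show(o); delta(o,[.5639,-.3432,.2095])
```

```text
tcp [ 0.447  -0.1308  0.2709] yaw -4.11 t 45.75 gap 60.1
tool units [-1.316 -2.035  0.62 ]
```

>>> jog_arm:
  plan:
    - [[-0.219,-0.339,0,0,0,0,60],[-0.219,-0.339,0,0,0,0,60],[-0.219,-0.339,0,0,0,0,60],[-0.219,-0.339,0,0,0,0,60],[-0.219,-0.339,0,0,0,0,60],[-0.219,-0.339,0,0,0,0,60],[0,0,0,0,0,0,60],[0,0,0,0,0,0,60],[0,0,0,0,0,0,60]]

```text
time_s: 46.65
tcp_pos: [0.5628, -0.3417, 0.269]
tcp_rot: [[-0.998, 0.069, -0.001], [0.069, 0.998, 0.001], [0.001, 0.001, -1.0]]
ft_force: [0.2, 0.7, 0.2]
finger_gap: 0.651
grip_force: 0.0
```

Run:
```python
from h import *
o=get_obs(); show(o); delta(o,[.5639,-.3432,.2095])
```

```text
tcp [ 0.5628 -0.3417  0.269 ] yaw -3.93 t 46.65 gap 59.9
tool units [-0.013 -0.015  0.595]
```

>>> jog_arm:
  plan:
    - [[-0.01,-0.015,0.3,0,0,0,60],[0,0,0.3,0,0,0,60],[0,0,0,0,0,0,60],[0,0,0,0,0,0,20],[0,0,0,0,0,0,20],[0,0,0,0,0,0,20],[0,0,0,0,0,0,20]]

```text
time_s: 47.35
tcp_pos: [0.5649, -0.3432, 0.211]
tcp_rot: [[-0.998, 0.069, 0.002], [0.069, 0.998, 0.002], [-0.002, 0.002, -1.0]]
ft_force: [-1.0, 5.5, 5.5]
finger_gap: 0.367
grip_force: 30.0
```

>>> jog_arm:
  plan:
    - [[0.106,0,0.009,0,0,0,20],[0.105,0,0.017,0,0,0,20],[0.104,0,0.025,0,0,0,20],[0.102,0,0.032,0,0,0,20],[0.099,0,0.04,0,0,0,20],[0.096,0,0.047,0,0,0,20],[0.092,0,0.054,0,0,0,20],[0.087,0,0.061,0,0,0,20],[0.083,0,0.067,0,0,0,20],[0.077,0,0.073,0,0,0,20]]

```text
time_s: 48.35
tcp_pos: [0.4696, -0.337, 0.1675]
tcp_rot: [[-0.998, 0.07, 0.002], [0.07, 0.998, 0.001], [-0.001, 0.001, -1.0]]
ft_force: [2.4, 5.6, 0.5]
finger_gap: 0.364
grip_force: 30.0
```

>>> jog_arm:
  plan:
    - [[0.072,0,0.079,0,0,0,20],[0.066,0,0.084,0,0,0,20],[0.059,0,0.089,0,0,0,20],[0.052,0,0.093,0,0,0,20],[0.045,0,0.097,0,0,0,20],[0.038,0,0.1,0,0,0,20],[0.03,0,0.102,0,0,0,20],[0.022,0,0.104,0,0,0,20],[0.015,0,0.106,0,0,0,20],[0.007,0,0.08,0,0,0,20]]

```text
time_s: 49.35
tcp_pos: [0.4291, -0.3344, 0.0735]
tcp_rot: [[-0.998, 0.07, 0.001], [0.07, 0.998, 0.001], [-0.001, 0.001, -1.0]]
ft_force: [2.7, 6.1, 1.7]
finger_gap: 0.362
grip_force: 30.0
```

>>> jog_arm:
  plan:
    - [[0,0,0.02,0,0,0,20],[0,0,0,0,0,0,20],[0,0,0,0,0,0,20]]

```text
time_s: 49.65
tcp_pos: [0.4291, -0.3344, 0.0724]
tcp_rot: [[-0.998, 0.07, 0.0], [0.07, 0.998, 0.001], [-0.0, 0.001, -1.0]]
ft_force: [-0.6, 7.7, 5.9]
finger_gap: 0.362
grip_force: 30.0
```

>>> jog_arm:
  plan:
    - [[0,0,0.01,0,0,0,20],[0,0,0,0,0,0,60],[0,0,0,0,0,0,60],[0,0,0,0,0,0,60],[0,0,-0.4,0,0,0,60],[0,0,-0.4,0,0,0,60],[0,0,-0.4,0,0,0,60],[0,0,-0.4,0,0,0,60],[0,0,-0.4,0,0,0,60],[0,0,0,0,0,0,60]]

```text
time_s: 50.65
tcp_pos: [0.4311, -0.337, 0.2761]
tcp_rot: [[-0.998, 0.069, 0.007], [0.069, 0.998, -0.006], [-0.008, -0.005, -1.0]]
ft_force: [0.4, 0.2, -0.1]
finger_gap: 0.653
grip_force: 0.0
```

Run:
```python
from h import *
o=get_obs(); show(o); S,s=shot("side");G,s=shot("scene")
cv2.imwrite("pics/m16.png",np.vstack([cv2.resize(S[90:400,150:500],(700,310))[:, :],cv2.resize(G[140:300,110:500],(700,287))]))
```

```text
tcp [ 0.4311 -0.337   0.2761] yaw -3.97 t 50.65 gap 60.1
```

View pics/m16.png

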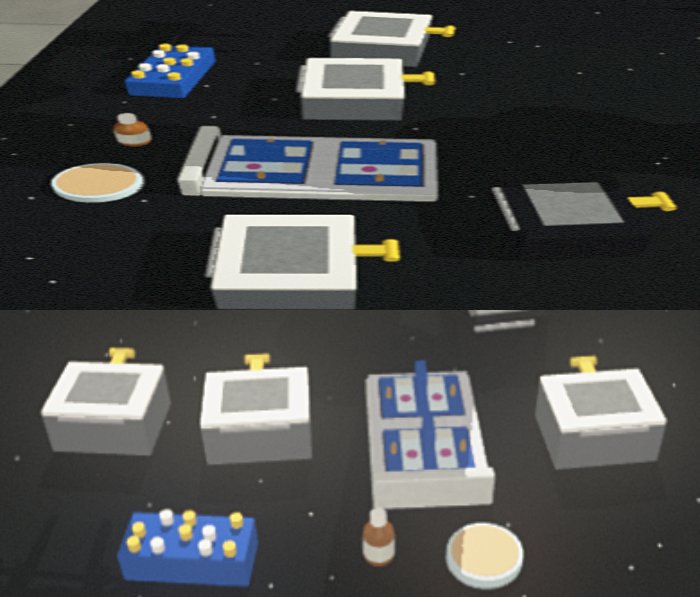

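All three lids are shut, both blue trays sit on their pins, and the bottle, dish and rack look unmoved.

```bash
python3 -c "
from cell import *
print(job_done())"
```

```text
the job is handed in; nothing more can be done
None
```

The job is handed in with no verdict returned; in the last pictures both blue trays sit flat on their pins, all three lids are shut, and the bottle, dish and rack look unmoved, and the amber tray was left untouched in its case.

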